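# Charge the milling jar with balls from the media tray

### The job

Take the hand scoop from its green rest and use it to move all six ceramic milling balls from the blue tray into the open steel jar. The fingers must not touch the clean balls, no ball may be spilled, and the thin scoop must not be driven hard against the tray. When the tray is empty, stand the scoop flat in its rest again and leave everything else where it is.

Things in the scene. Friction and masses are not known exactly. Their poses are not given: they have to be found in the camera images.
- scoop: Flat-bottomed metal hand scoop, 160 g. Origin: centre of the bowl's underside; x points out of the open mouth, z up. Bowl 75 mm long (x -37.5 to 37.5), 68 mm wide outside, sheet 1.6 mm; back wall 30 mm high, side walls 27 mm at x = -10, falling to 3 mm at the lip. A neck climbs from the back wall to a black handle. Stands by itself; balances near x = -20
- scoop_grip (a point): Point in the handle where it is best held: scoop frame (-80, 0, 50) mm. The handle is a level black bar along the scoop's x, 14 mm wide, 18 mm high, 74 mm long (x -64 to -138), its axis 50 mm above the scoop's underside
- scoop_lip (a point): Middle of the lip's lower edge: scoop frame (37.5, 0, 0) mm. The lip is about 1 mm thick
- media_tray: Blue tub that holds the milling balls, fixed to the bench, 200 x 84 mm, 46 mm high. Origin: centre of its underside; x points from its open shallow end to its deep end. Inside 76 mm wide between upright side walls, whose top is at z = 46 mm. From the open end (x = -100, no wall there) the floor slopes down from z = 26 mm (9.2 degrees) to a flat well at z = 6 mm, x 23 to 68 mm
- tray_kink (a point): Middle of the line where the slope meets the flat well: tray frame (23, 0, 6) mm
- tray_well (a point): Middle of the line where the flat well meets the end wall: tray frame (68, 0, 6) mm. From there the end wall leans outward, up to z = 46 mm at x = 92 mm (31 degrees from upright)
- tray_entry (a point): Middle of the floor's edge at the open shallow end: tray frame (-100, 0, 26) mm
- mill_jar: Open steel milling jar, fixed, 112 mm across its rim, 70 mm high. Origin: centre of its underside. The mouth is 96 mm across, the inner floor 8 mm up
- jar_mouth (a point): Centre of the jar's mouth, level with the rim, 70 mm above its foot
- scoop_rest: Green shallow rimmed dish in which the scoop's bowl stands, fixed, 102 x 92 mm outside, 96 x 86 mm inside, floor 3 mm up, rim 11 mm high. Origin: centre of its underside. The scoop's origin lies over it and the handle sticks out above the rim along the rest's +x, away from the robot
- ball_0: White ceramic milling ball, 16 mm across, 13 g, rolls when pushed. Origin: its centre
- ball_1: White ceramic milling ball, 16 mm across, 13 g, rolls when pushed. Origin: its centre
- ball_2: White ceramic milling ball, 16 mm across, 13 g, rolls when pushed. Origin: its centre
- ball_3: White ceramic milling ball, 16 mm across, 13 g, rolls when pushed. Origin: its centre
- ball_4: White ceramic milling ball, 16 mm across, 13 g, rolls when pushed. Origin: its centre
- ball_5: White ceramic milling ball, 16 mm across, 13 g, rolls when pushed. Origin: its centre
- ptfe_tape: Bystander: white roll of sealing tape with a blue core, 48 mm across, 13 mm high. Origin: centre of its underside
- pen_blue: Bystander: white and blue pen lying at the back of the bench, 140 mm long. Origin: centre of its underside
- syringe: Bystander: white plastic syringe lying at the back of the bench, 93 mm long. Origin: centre of its underside
- brass_mass: Bystander: brass calibration mass with a knob, 30 mm across, 53 mm high. Origin: centre of its underside

How it is judged:
By the outcome, as a careful person would: the job done as asked, in the order asked, and still so for the second after the job is handed in, with the robot touching nothing.
It also fails if it takes over 64 s, if anything falls off the work surface, if the arm or the gripper's body presses on something with over 40 N, if the wrist force passes 120 N, or if a joint passes its speed limit or range.

### The arm

A 6-joint arm with a two-finger parallel gripper is mounted at the origin on a cart in front of the work surface, level with it; the furniture and walls round the work are solid. World frame = base frame: x ahead of the robot, y to its left, z up, the work surface at z = 0. Lengths are in m, angles in degrees, forces in N, time in s.
With the tool pointing down it reaches from about 0.325 to 0.9 m from the base axis. Payload 6.1 kg.
Tool frame: the origin (TCP) lies between the finger pads; the fingertips stand 25 mm ahead of it and the grasp point (between the pads) lies 6 mm ahead of it; z points along the fingers, y is the line along which they close (so a half turn about z gives the same grasp; the last joint's range is limited). The gripper opens to 85 mm and grips with 20 to 120 N. Pads are 22 mm wide; open, the fingers measure 114 mm over their backs; the gripper's body (76 mm by 85 mm) begins 54 mm behind the grasp point. The pads swing forward as they close: fully open they stand 13 mm farther back than shut.
Start: joints at [-81.652, 12.628, 87.462, -0, 79.91, -7.225], TCP at [0.168, -0.602, 0.236] pointing down, gripper open.
Joint ranges: [-170.65, 170.65], [-52.31, 119.04], [5.05, 147.46], [-71.25, 251.25], [11.57, 151.72], [-153.62, 153.62]. Speed limits (degrees/s): [147.25, 147.25, 172.46, 180, 180, 180].

### API

Orientations are given as [roll, pitch, yaw] about the fixed x, y, z axes, in that order (R = Rz(yaw) Ry(pitch) Rx(roll)).
In Python, from plant import manip gives the robot as it stands.
- The arm moves only by the tool servo_tool, never from a script. Its argument "commands" is a list of rows, each an object with "delta_pos": the shift along the tool's x, y, z scaled (see below), a list of three; "rot": the turn, a rotation vector about the tool's x, y, z scaled (see below), a list of three. A call has 1 to 5 rows; each row shifts and turns the commanded pose from where the row before left it, along the tool's axes as they then stand; what a row does not reach is not made up. The controller multiplies each number of a shift by 0.4 m and each number of a turn by 8 degrees. A row lasts 1/10 s, in which the tool goes at most 50 mm and 8.59 degrees, less where a joint would pass 70% of its speed; a pose out of reach is approached as far as the arm can. A call with a number of a shift or a turn outside -1 to 1 is refused whole. A call with a gripper value outside its range is refused whole. "jaw" is the opening, from -1 (shut) to 1 (fully open), set as the call begins (left out, the last holds). The fingers move at their own pace and stop on an object; the grip force is fixed at half the most. Time passes only in rows, so rows that do not move let the fingers close. It gives the time, the measured TCP pose, the force, the opening and the grip force at its end, in the units of the state.
- manip.sense(): the state, without advancing time (a new reading comes with each control period).
- manip.get_image(name): name is "scene" or "top" or "wrist"; returns the picture (480x640x3 uint8, blue, green, red); there is no depth.
- manip.camera_info(name): a dict with "fovy" (degrees; the focal length in pixels is half the picture's height over the tangent of half this angle, whatever the lens; pixels are square), "cx", "cy" (the principal point, pixels), "view" (4x4, takes a point from world to camera coordinates); the wrist camera has in their place "T_tool_cam" (4x4, takes a point from camera to tool coordinates, whose origin is the TCP and whose axes are the flange's). Camera axes: x right, y up, looking along -z (the intrinsics and any distortion apply to the point x, -y, -z); pixel columns grow to the right and rows downward; lengths in m; the calibration is good to about 2 mm. A picture is of the moment at which its call begins: read the wrist's pose just before it. camera_info takes no time and is no camera call.
- manip.finish_job(): hands the job in; it is judged then, once.
The state is a dict: "time_s": time; "joint_positions": joint angles; "dq": joint speeds; "effort": joint torques, N m; "tool_pos": TCP position; "tcp_rot": TCP orientation; "ft_force": force on the tool from outside, world axes, zero at the start; "ft_torque": the same for the moment, N m; "gripper_width": finger opening in m; "grasp_force": force on a finger pad.
Only numpy, scipy, OpenCV 4.12 (cv2) and the standard library are available. Lean on these libraries where they do the work, as an engineer would, in place of code of your own. Each camera call takes 0.05 s, during which the arm holds its last target. There are 200 camera calls.

## Working session

There is one attempt and no reset: what is moved stays moved. The work goes in short steps, Python scripts to look and compute and a tool call to move; the robot and the scene stay as the last step left them, time stands still between calls to the robot, and variables do not carry over. Pictures are saved under pics/ and viewed, at most 10 in all, crops included, and the job is handed in when it is done.

Besides the shell and the picture viewer there is one more tool, called after "Emit:" as name([rows], argument=value, ...), one row to a line, values as JSON. servo_tool: Moves the arm, as the interface text tells. Shifts and turns lie within -1 to 1; 1 stands for 0.4 m of shift or 8 degrees of turn. Its arguments: {"type":"object","properties":{"commands":{"type":"array","items":{"type":"object","properties":{"delta_pos":{"type":"array","items":{"type":"number"}},"rot":{"type":"array","items":{"type":"number"}}}}},"jaw":{"type":"number"}},"required":["commands"]}

```bash
mkdir -p pics; ls; python3 - <<'E'
from plant import manip
import cv2, json
s=manip.sense(); print(s)
for n in("scene","top"):
    i=manip.camera_info(n); print(n,i)
    cv2.imwrite(f"pics/{n}0.png",manip.get_image(n))
print(manip.camera_info("wrist"))
E
```

```text
pics
{'time_s': 0.0, 'joint_positions': array([-8.16510634e+01,  1.26757412e+01,  8.75241356e+01,  2.58274777e-04,
        7.99119041e+01, -7.22685712e+00]), 'dq': array([-0.07145471, -0.03465029, -0.05683683,  0.03423321,  0.04506323,
       -0.00731219]), 'effort': array([-2.11519032e-04, -4.96897459e+01, -3.89400959e+01, -1.12619491e-04,
        1.08285144e-02,  8.42032279e-06]), 'tool_pos': array([ 0.16771213, -0.60146346,  0.2348089 ]), 'tcp_rot': array([-1.79889139e+02, -1.43140157e-02,  1.55757344e+01]), 'ft_force': array([-0.27648234, -0.36083121,  0.1938731 ]), 'ft_torque': array([ 0.04263711,  0.00517735, -0.03672565]), 'grasp_force': 0.0, 'gripper_width': 0.08540187133540499}
scene {'fovy': 46.97967762446255, 'cx': 314.27643233080266, 'cy': 233.84995205649352, 'view': array([[-0.50675676, -0.86183588,  0.02089249,  0.31734378],
       [ 0.41676764, -0.22369958,  0.88105802, -0.24865947],
       [-0.75465377,  0.45518943,  0.47254658, -0.79514483],
       [ 0.        ,  0.        ,  0.        ,  1.        ]])}
top {'fovy': 47.921196532432525, 'cx': 317.65994149576306, 'cy': 229.01403888642923, 'view': array([[-0.0090923 , -0.99973851, -0.02098207,  0.07701436],
       [ 0.99927253, -0.00986124,  0.03683972, -0.49005704],
       [-0.037037  , -0.02063185,  0.99910089, -1.03478342],
       [ 0.        ,  0.        ,  0.        ,  1.        ]])}
{'fovy': 61.58821647381052, 'cx': 315.36988503871174, 'cy': 237.21188450184738, 'T_tool_cam': array([[-1.24453723e-03,  9.48772667e-01,  3.15957083e-01,
         8.19844853e-02],
       [ 9.99999207e-01,  1.12038779e-03,  5.74580986e-04,
         7.53085629e-04],
       [ 1.91152276e-04,  3.15957547e-01, -9.48773309e-01,
        -1.38339141e-01],
       [ 0.00000000e+00,  0.00000000e+00,  0.00000000e+00,
         1.00000000e+00]])}
```

View pics/top0.png

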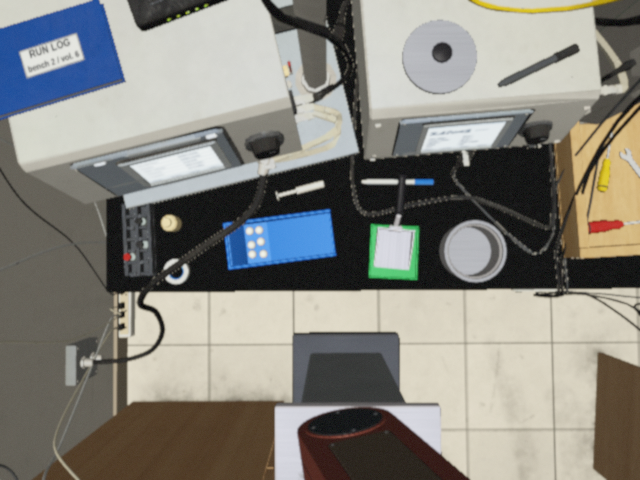

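View pics/scene0.png

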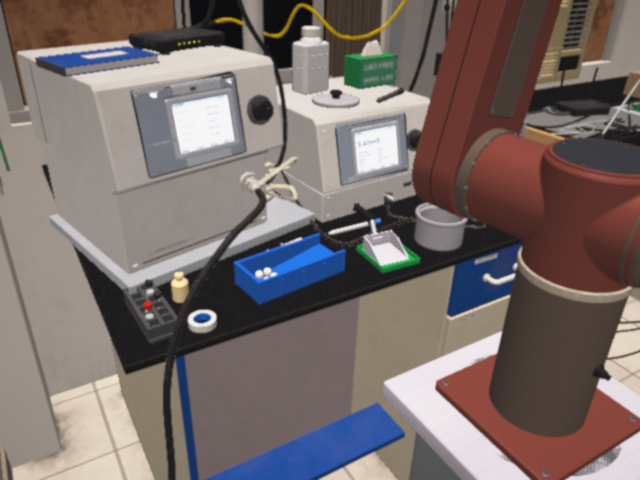

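Top view: blue tray at about (280,240) with its deep end on the left and balls at (249–263, 230–257). Green rest with scoop at (394,250), jar at (473,250). The handle points up, towards the back, near (400,195).

```bash
cat > h.py <<'E'
from plant import manip
import numpy as np, cv2
from scipy.spatial.transform import Rotation as R
def cam(n,s=None):
    i=manip.camera_info(n); f=240/np.tan(np.radians(i["fovy"]/2))
    if n=="wrist":
        s=s or manip.sense(); T=np.eye(4); T[:3,:3]=R.from_euler("xyz",s["tcp_rot"],degrees=True).as_matrix(); T[:3,3]=s["tool_pos"]
        W=T@i["T_tool_cam"]
    else: W=np.linalg.inv(i["view"])
    return f,i["cx"],i["cy"],W
def onplane(c,px,z):
    f,cx,cy,W=c; px=np.atleast_2d(px).astype(float)
    d=np.c_[(px[:,0]-cx)/f,-(px[:,1]-cy)/f,-np.ones(len(px))]@W[:3,:3].T
    return W[:3,3]+d*((z-W[2,3])/d[:,2])[:,None]
def proj(c,P):
    f,cx,cy,W=c; q=(np.atleast_2d(P)-W[:3,3])@W[:3,:3]
    return np.c_[cx+f*q[:,0]/-q[:,2],cy-f*q[:,1]/-q[:,2]]
def blob(m):
    c,_=cv2.findContours(m.astype(np.uint8),0,2); return max(c,key=cv2.contourArea)
def go(pos,yaw,pitch=0,s=None):
    """shift (m, tool axes) and turn (deg, tool axes) from now to TCP pos; pitch>0 = lip (tool x) down"""
    s=s or manip.sense(); A=R.from_euler("xyz",s["tcp_rot"],degrees=True)
    B=R.from_euler("z",yaw,degrees=True)*R.from_euler("y",pitch,degrees=True)*R.from_euler("x",180,degrees=True)
    d=A.inv().apply(np.array(pos)-s["tool_pos"]); r=(A.inv()*B).as_rotvec(degrees=True)
    print("shift mm",(d*1e3).round(1),"units",(d/.4).round(3),"| turn deg",r.round(2),"units",(r/8).round(2))
E
python3 - <<'E'
from h import *
im=cv2.imread("pics/top0.png"); hsv=cv2.cvtColor(im,cv2.COLOR_BGR2HSV); c=cam("top"); H,S,V=cv2.split(hsv)
roi=np.zeros(H.shape,bool); roi[190:290,110:550]=1
b=blob(roi&(H>95)&(H<125)&(S>120)&(V>70)); 
r=cv2.minAreaRect(b); P=onplane(c,cv2.boxPoints(r),.046); print("tray rect",r,P.round(4).tolist(), np.linalg.norm(np.diff(P,axis=0),axis=1))
g=blob(roi&(H>45)&(H<85)&(S>100)); r=cv2.minAreaRect(g); P=onplane(c,cv2.boxPoints(r),.011); print("rest",r,P.round(4).tolist(),P.mean(0),np.linalg.norm(np.diff(P,axis=0),axis=1))
j=roi&(S<60)&(V>80); j[:,:435]=0; j[:,515:]=0
e=blob(j); 
(x,y),rad=cv2.minEnclosingCircle(e); print("jar",x,y,rad,onplane(c,[(x,y),(x-rad,y),(x+rad,y)],.07).round(4))
w=roi&(S<70)&(V>150); w[:,:240]=0;w[:,275:]=0;w[:225]=0;w[262:]=0
n,l,st,ce=cv2.connectedComponentsWithStats(w.astype(np.uint8)); 
for k in range(1,n): print("ball",st[k],ce[k],onplane(c,ce[k],.014).round(4))
sc=roi&(S<60)&(V>120); sc[:,:370]=0;sc[:,420:]=0
s_=blob(sc); r=cv2.minAreaRect(s_);print("scoop",r,onplane(c,cv2.boxPoints(r),.003).round(4).tolist(),cv2.boundingRect(s_))
q=cv2.resize(im[130:300,210:530],None,fx=2.5,fy=2.5,interpolation=2); cv2.imwrite("pics/crop1.png",q)
E
```

```text
tray rect ((278.8214111328125, 238.9907989501953), (49.460914611816406, 110.2153091430664), 82.64761352539062) [[0.5053, 0.2528, 0.046], [0.5296, 0.0476, 0.046], [0.4379, 0.0367, 0.046], [0.4134, 0.2411, 0.046]] [0.20661963 0.09232125 0.20587644]
rest ((393.0497741699219, 251.45477294921875), (52.46436309814453, 57.41114044189453), 2.7263107299804688) [[0.3939, -0.0187, 0.011], [0.5042, -0.0253, 0.011], [0.4984, -0.126, 0.011], [0.3883, -0.119, 0.011]] [ 0.44620437 -0.07226073  0.011     ] [0.11049018 0.1008129  0.11024948]
jar 473.5 251.0 33.245399475097656 [[ 0.446  -0.2105  0.07  ]
 [ 0.4465 -0.1506  0.07  ]
 [ 0.4454 -0.2702  0.07  ]]
ball [246 227   8   8  56] [249.28571429 230.5       ] [[0.489  0.2044 0.014 ]]
ball [255 226   8   8  54] [258.61111111 229.61111111] [[0.4906 0.1863 0.014 ]]
ball [257 237   8   9  57] [260.43859649 241.1754386 ] [[0.4682 0.1829 0.014 ]]
ball [247 241   9   8  57] [251.21052632 244.50877193] [[0.462  0.2008 0.014 ]]
ball [248 250   9   9  55] [251.76363636 253.72727273] [[0.4442 0.1998 0.014 ]]
ball [259 250   9   8  56] [263.  253.5] [[0.4444 0.1781 0.014 ]]
scoop ((394.45477294921875, 241.17947387695312), (37.79120635986328, 55.01185607910156), 6.009006023406982) [[0.4172, -0.0337, 0.003], [0.5233, -0.0462, 0.003], [0.5148, -0.1189, 0.003], [0.4089, -0.1061, 0.003]] (374, 214, 41, 56)
```

View pics/crop1.png

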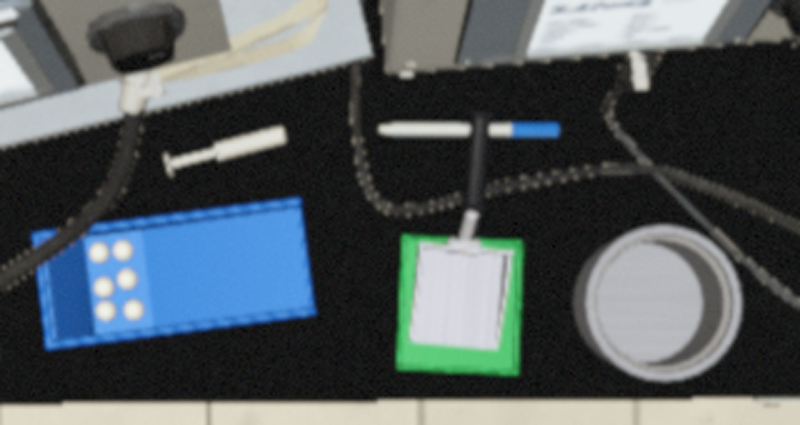

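Crop: scoop bowl centre at crop (462,293), handle from (470,215) to (481,115). The thick cable passes over the tray's deep left corner near (60,250). I'm moving in to look from close by.

Emit:
servo_tool([
  {"delta_pos": [0.083, -0.0755, 0.006], "rot": [0, 0, 0]},
  {"delta_pos": [0.083, -0.0755, 0.006], "rot": [0, 0, 0]},
  {"delta_pos": [0.083, -0.0755, 0.006], "rot": [0, 0, 0]},
  {"delta_pos": [0.083, -0.0755, 0.006], "rot": [0, 0, 0]},
  {"delta_pos": [0.083, -0.0755, 0.006], "rot": [0, 0, 0]},
], jaw=0)

```text
time_s: 0.6
tool_pos: [0.2876, -0.4102, 0.2233]
tcp_rot: [-180.0, -0.0, 15.5]
ft_force: [0.4, 0.2, 0.8]
gripper_width: 0.0428
grasp_force: 0.0
```

Emit:
servo_tool([
  {"delta_pos": [0.083, -0.0755, 0.006], "rot": [0, 0, 0]},
  {"delta_pos": [0.083, -0.0755, 0.006], "rot": [0, 0, 0]},
  {"delta_pos": [0.083, -0.0755, 0.006], "rot": [0, 0, 0]},
  {"delta_pos": [0.083, -0.0755, 0.006], "rot": [0, 0, 0]},
  {"delta_pos": [0.083, -0.0755, 0.006], "rot": [0, 0, 0]},
])

```text
time_s: 1.1
tool_pos: [0.407, -0.2202, 0.2116]
tcp_rot: [-180.0, 0.0, 15.6]
ft_force: [0.3, -0.6, -0.6]
gripper_width: 0.043
grasp_force: 0.0
```

Emit:
servo_tool([
  {"delta_pos": [0.083, -0.0755, 0.006], "rot": [0, 0, 0]},
  {"delta_pos": [0.083, -0.0755, 0.006], "rot": [0, 0, 0]},
  {"delta_pos": [0.083, -0.0755, 0.006], "rot": [0, 0, 0]},
  {"delta_pos": [0.083, -0.0755, 0.006], "rot": [0, 0, 0]},
  {"delta_pos": [0, 0, 0], "rot": [0, 0, -1]},
])

```text
time_s: 1.6
tool_pos: [0.5034, -0.0654, 0.2016]
tcp_rot: [-179.9, -0.0, 23.9]
ft_force: [-0.0, 0.4, 0.1]
gripper_width: 0.0422
grasp_force: 0.0
```

Emit:
servo_tool([
  {"delta_pos": [0, 0, 0], "rot": [0, 0, -1]},
  {"delta_pos": [0, 0, 0], "rot": [0, 0, -1]},
  {"delta_pos": [0, 0, 0], "rot": [0, 0, -1]},
  {"delta_pos": [0, 0, 0], "rot": [0, 0, -1]},
  {"delta_pos": [0, 0, 0], "rot": [0, 0, -1]},
])

```text
time_s: 2.1
tool_pos: [0.5017, -0.0698, 0.2018]
tcp_rot: [-179.9, 0.0, 63.9]
ft_force: [0.8, 0.2, 0.1]
gripper_width: 0.0429
grasp_force: 0.0
```

Emit:
servo_tool([
  {"delta_pos": [0, 0, 0], "rot": [0, 0, -1]},
  {"delta_pos": [0, 0, 0], "rot": [0, 0, -1]},
  {"delta_pos": [0, 0, 0], "rot": [0, 0, -1]},
  {"delta_pos": [0, 0, 0], "rot": [0, 0, -1]},
  {"delta_pos": [0, 0, 0], "rot": [0, 0, -1]},
])

```text
time_s: 2.6
tool_pos: [0.5017, -0.0699, 0.2018]
tcp_rot: [-180.0, -0.0, 103.9]
ft_force: [-0.1, -0.5, 0.0]
gripper_width: 0.0426
grasp_force: 0.0
```

Emit:
servo_tool([
  {"delta_pos": [0, 0, 0], "rot": [0, 0, -1]},
  {"delta_pos": [0, 0, 0], "rot": [0, 0, -1]},
  {"delta_pos": [0, 0, 0], "rot": [0, 0, -1]},
  {"delta_pos": [0, 0, 0], "rot": [0, 0, -1]},
  {"delta_pos": [0, 0, 0], "rot": [0, 0, -1]},
])

```text
time_s: 3.1
tool_pos: [0.5017, -0.0699, 0.2018]
tcp_rot: [-180.0, -0.1, 143.9]
ft_force: [-0.5, -0.1, -0.6]
gripper_width: 0.0428
grasp_force: 0.0
```

Emit:
servo_tool([
  {"delta_pos": [0, 0, 0], "rot": [0, 0, -1]},
  {"delta_pos": [0, 0, 0], "rot": [0, 0, -1]},
  {"delta_pos": [0, 0, 0], "rot": [0, 0, -1]},
  {"delta_pos": [0, 0, 0], "rot": [0, 0, -0.7]},
  {"delta_pos": [0, 0, 0], "rot": [0, 0, 0]},
])

```text
time_s: 3.6
tool_pos: [0.5017, -0.0699, 0.2019]
tcp_rot: [180.0, -0.1, 173.2]
ft_force: [0.0, 0.2, -0.6]
gripper_width: 0.0428
grasp_force: 0.0
```

```bash
python3 - <<'E'
from h import *
s=manip.sense(); print({k:np.round(s[k],3) for k in("time_s","tool_pos","tcp_rot","joint_positions","gripper_width","ft_force")})
im=manip.get_image("wrist"); cv2.imwrite("pics/w1.png",im)
# cable height: rays from top through cable pixels, projected in scene
ct,cs=cam("top"),cam("scene")
for px in((228,236),(240,225),(262,180)):
    for z in(.05,.1,.15,.2,.25,.3): print(px,z,proj(cs,onplane(ct,px,z)).round(0).tolist(),onplane(ct,px,z).round(3).tolist())
E
```

```text
{'time_s': np.float64(3.6), 'tool_pos': array([ 0.502, -0.07 ,  0.202]), 'tcp_rot': array([ 1.79990e+02, -5.10000e-02,  1.73217e+02]), 'joint_positions': array([-1.68580e+01, -2.11700e+00,  1.06994e+02,  1.00000e-03,
        7.51750e+01, -1.00075e+02]), 'gripper_width': np.float64(0.043), 'ft_force': array([ 0.018,  0.231, -0.63 ])}
(228, 236) 0.05 [[244.0, 266.0]] [[0.478, 0.239, 0.05]]
(228, 236) 0.1 [[248.0, 241.0]] [[0.477, 0.23, 0.1]]
(228, 236) 0.15 [[252.0, 216.0]] [[0.475, 0.22, 0.15]]
(228, 236) 0.2 [[257.0, 189.0]] [[0.474, 0.211, 0.2]]
(228, 236) 0.25 [[261.0, 161.0]] [[0.473, 0.201, 0.25]]
(228, 236) 0.3 [[266.0, 132.0]] [[0.471, 0.192, 0.3]]
(240, 225) 0.05 [[251.0, 258.0]] [[0.498, 0.216, 0.05]]
(240, 225) 0.1 [[254.0, 234.0]] [[0.496, 0.208, 0.1]]
(240, 225) 0.15 [[258.0, 209.0]] [[0.494, 0.2, 0.15]]
(240, 225) 0.2 [[262.0, 184.0]] [[0.491, 0.192, 0.2]]
(240, 225) 0.25 [[266.0, 157.0]] [[0.489, 0.183, 0.25]]
(240, 225) 0.3 [[271.0, 129.0]] [[0.487, 0.175, 0.3]]
(262, 180) 0.05 [[252.0, 234.0]] [[0.582, 0.175, 0.05]]
(262, 180) 0.1 [[256.0, 213.0]] [[0.576, 0.169, 0.1]]
(262, 180) 0.15 [[259.0, 191.0]] [[0.569, 0.162, 0.15]]
(262, 180) 0.2 [[263.0, 167.0]] [[0.563, 0.156, 0.2]]
(262, 180) 0.25 [[267.0, 143.0]] [[0.556, 0.15, 0.25]]
(262, 180) 0.3 [[271.0, 117.0]] [[0.55, 0.144, 0.3]]
```

View pics/w1.png

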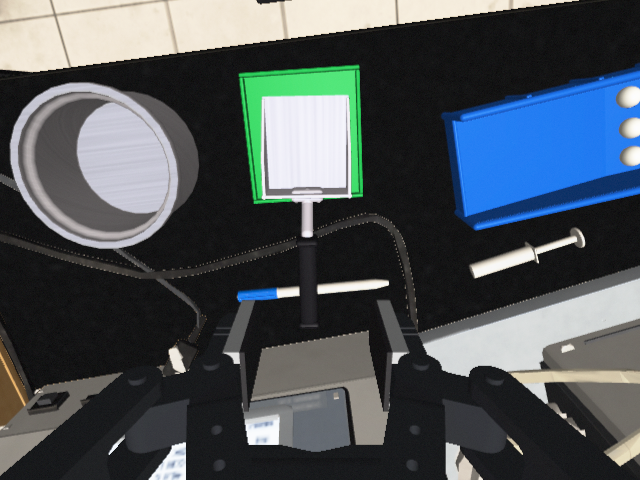

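Wrist view: the bowl's lip runs (263,97)–(349,97), and the back wall's base is near (264,197)–(351,196). The handle runs from (307,238) to (309,326) on its top face, and the instrument's front is about row 340.

```bash
python3 - <<'E'
from h import *
s=manip.sense(); c=cam("wrist",s); im=cv2.imread("pics/w1.png"); hsv=cv2.cvtColor(im,cv2.COLOR_BGR2HSV);H,S,V=cv2.split(hsv)
lip=onplane(c,[(263,97),(349,97)],.004); print("lip",lip.round(4).tolist(),np.linalg.norm(lip[1]-lip[0]),lip.mean(0))
hd=onplane(c,[(307,239),(309,326)],.062); print("handle",hd.round(4).tolist(),np.linalg.norm(hd[1]-hd[0]))
sc=(S<40)&(V>130); sc[:,:250]=0; sc[:,360:]=0; sc[:80]=0; sc[245:]=0
b=blob(sc); print("scoop bbox",cv2.boundingRect(b)); r=cv2.minAreaRect(b); print(r)
a=hd.mean(0)-lip.mean(0); print("yaw lip->handle +180:",np.degrees(np.arctan2(-a[1],-a[0])), "handle only",np.degrees(np.arctan2(*(hd[0]-hd[1])[[1,0]])), "lip normal",np.degrees(np.arctan2(*(lip[1]-lip[0])[[1,0]]))+90)
g=blob((H>45)&(H<85)&(S>100)); r=cv2.minAreaRect(g); P=onplane(c,cv2.boxPoints(r),.011); print("rest",P.round(4).tolist(),P.mean(0).round(4),np.linalg.norm(np.diff(P,axis=0),axis=1),r[2])
print("inst",onplane(c,[(300,340)],0),onplane(c,[(300,340)],.06))
for k in((628,97),(632,128),(632,156)):print("ball",onplane(c,k,.014).round(4))
print("jar rim",onplane(c,[(12,160),(178,165),(95,84),(95,247)],.07).round(4).tolist())
print("tray open corners top",onplane(c,[(446,114),(471,228)],.046).round(4).tolist())
E
```

```text
lip [[0.4126, -0.1009, 0.004], [0.4209, -0.0336, 0.004]] 0.06782869186497593 [ 0.41671959 -0.06723608  0.004     ]
handle [[0.5147, -0.0781, 0.062], [0.5867, -0.0859, 0.062]] 0.07242899044074019
scoop bbox (261, 95, 91, 142)
((305.70831298828125, 165.83251953125), (140.512451171875, 89.48344421386719), 88.8982925415039)
yaw lip->handle +180: 173.7204468183079 handle only 173.84047948113187 lip normal 172.97486746840872
rest [[0.3923, -0.1163, 0.011], [0.3982, -0.0245, 0.011], [0.5009, -0.0264, 0.011], [0.495, -0.1282, 0.011]] [ 0.4466 -0.0738  0.011 ] [0.09201129 0.10278166 0.10193983] 86.34777069091797
inst [[ 0.63794497 -0.10216021  0.        ]] [[ 0.5996949  -0.09485161  0.06      ]]
ball [[0.447  0.1777 0.014 ]]
ball [[0.4709 0.1837 0.014 ]]
ball [[0.4931 0.1864 0.014 ]]
jar rim [[0.4329, -0.2651, 0.07], [0.4496, -0.1563, 0.07], [0.3937, -0.1964, 0.07], [0.4994, -0.2285, 0.07]]
tray open corners top [[0.4404, 0.0293, 0.046], [0.5266, 0.0467, 0.046]]
```

```bash
python3 - <<'E'
from h import *
go((.540,-.081,.20),173.7); go((.540,-.081,.059),173.7)
print("pen",onplane(cam("wrist"),[(309,290)],.01))
E
```

```text
shift mm [-39.3  -6.4   1.9] units [-0.098 -0.016  0.005] | turn deg [ 0.01 -0.04 -0.65] units [ 0.   -0.01 -0.08]
shift mm [-39.4  -6.4 142.9] units [-0.099 -0.016  0.357] | turn deg [ 0.01 -0.04 -0.65] units [ 0.   -0.01 -0.08]
pen [[ 0.58078124 -0.0858312   0.01      ]]
```

Emit:
servo_tool([
  {"delta_pos": [-0.099, -0.016, 0], "rot": [0, 0, -0.08]},
  {"delta_pos": [0, 0, 0.09], "rot": [0, 0, 0]},
  {"delta_pos": [0, 0, 0.09], "rot": [0, 0, 0]},
  {"delta_pos": [0, 0, 0.09], "rot": [0, 0, 0]},
  {"delta_pos": [0, 0, 0], "rot": [0, 0, 0]},
])

```text
time_s: 4.15
tool_pos: [0.536, -0.0797, 0.0886]
tcp_rot: [179.9, -0.6, 173.7]
ft_force: [-0.1, 0.7, -0.7]
gripper_width: 0.0427
grasp_force: 0.0
```

```bash
python3 - <<'E'
from h import *
s=manip.sense(); print(s["time_s"],s["tool_pos"],s["tcp_rot"],s["ft_force"])
cv2.imwrite("pics/w2.png",manip.get_image("wrist"))
E
```

```text
4.15 [ 0.53600977 -0.07971004  0.08860419] [179.88405916  -0.62810536 173.67240122] [-0.14703861  0.66891259 -0.70161085]
```

View pics/w2.png

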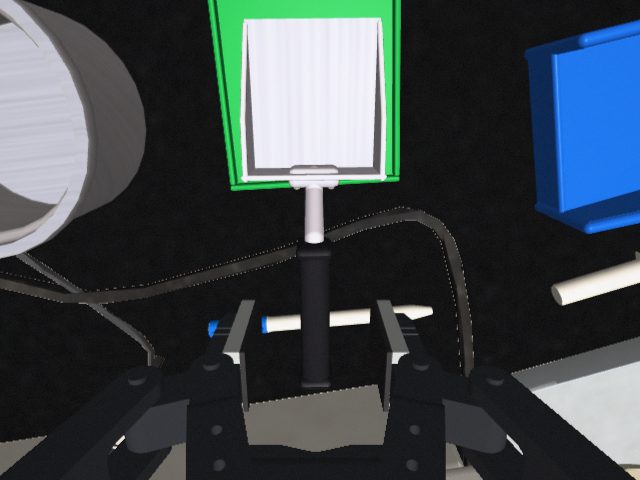

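The handle sits centred between the pads (centre column 315, pads 240 and 392). I'm continuing down.

Emit:
servo_tool([
  {"delta_pos": [0, 0, 0.04], "rot": [0, 0, 0]},
  {"delta_pos": [0, 0, 0], "rot": [0, 0, 0]},
])

```text
time_s: 4.4
tool_pos: [0.5408, -0.0811, 0.0791]
tcp_rot: [-180.0, 0.0, 173.8]
ft_force: [-0.6, -0.5, -0.1]
gripper_width: 0.0427
grasp_force: 0.0
```

```bash
python3 - <<'E'
from h import *
s=manip.sense(); print(s["time_s"],s["tool_pos"],s["tcp_rot"],s["ft_force"],s["joint_positions"]); go((.540,-.081,.059),173.7)
E
```

```text
4.4 [ 0.5407954  -0.08111019  0.07906326] [-1.79997149e+02  7.49289695e-03  1.73751135e+02] [-0.61095373 -0.50965871 -0.07469494] [-1.67929145e+01  1.17315196e+01  1.06561434e+02 -1.62587123e-03
  6.16991581e+01 -1.00543278e+02]
shift mm [ 0.8  0.  20.1] units [0.002 0.    0.05 ] | turn deg [-0.    0.01  0.05] units [-0.    0.    0.01]
```

Emit:
servo_tool([
  {"delta_pos": [0, 0, 0.03], "rot": [0, 0, 0]},
  {"delta_pos": [0, 0, 0.02], "rot": [0, 0, 0]},
  {"delta_pos": [0, 0, 0], "rot": [0, 0, 0]},
])

```text
time_s: 4.7
tool_pos: [0.5399, -0.0808, 0.0575]
tcp_rot: [180.0, -0.1, 173.8]
ft_force: [-0.5, -0.2, 0.0]
gripper_width: 0.0426
grasp_force: 0.0
```

Emit:
servo_tool([
  {"delta_pos": [0, 0, 0], "rot": [0, 0, 0]},
  {"delta_pos": [0, 0, 0], "rot": [0, 0, 0]},
  {"delta_pos": [0, 0, 0], "rot": [0, 0, 0]},
  {"delta_pos": [0, 0, 0], "rot": [0, 0, 0]},
  {"delta_pos": [0, 0, 0], "rot": [0, 0, 0]},
], jaw=-1)

```text
time_s: 5.2
tool_pos: [0.5411, -0.0812, 0.0588]
tcp_rot: [-180.0, 0.1, 173.8]
ft_force: [0.6, -0.3, 2.1]
gripper_width: 0.0118
grasp_force: 61.4
```

Emit:
servo_tool([
  {"delta_pos": [0, 0, -0.02], "rot": [0, 0, 0]},
  {"delta_pos": [0, 0, -0.06], "rot": [0, 0, 0]},
  {"delta_pos": [0, 0, -0.1], "rot": [0, 0, 0]},
  {"delta_pos": [0, 0, -0.1], "rot": [0, 0, 0]},
  {"delta_pos": [0, 0, -0.06], "rot": [0, 0, 0]},
])

```text
time_s: 5.7
tool_pos: [0.5415, -0.0813, 0.198]
tcp_rot: [-180.0, 0.2, 173.8]
ft_force: [0.1, 0.3, -1.1]
gripper_width: 0.0115
grasp_force: 61.1
```

```bash
python3 - <<'E'
from h import *
s=manip.sense(); print(s["tool_pos"],s["tcp_rot"],s["ft_force"],s["ft_torque"],s["gripper_width"],s["grasp_force"])
c=cam("top"); print("cam",c[3][:3,3])
im=cv2.imread("pics/top0.png"); H,S,V=cv2.split(cv2.cvtColor(im,cv2.COLOR_BGR2HSV))
m=(H>95)&(H<125)&(S>120)&(V>70)
def edges(m,c,cols):
    up,lo=[],[]
    for x in cols:
        r=np.flatnonzero(m[:,x]); up.append((x,r.min()-.5)); lo.append((x,r.max()+.5))
    out=[]
    for e in(up,lo):
        P=onplane(c,np.array(e),.046); f=np.polyfit(P[:,1],P[:,0],1); f=np.polyfit(*(lambda k:(P[k,1],P[k,0]))(abs(P[:,0]-np.polyval(f,P[:,1]))<.002),1); out.append(f)
    f=np.mean(out,0); print("sides",out,"mid x=%.4f*y+%.4f"%tuple(f),"yaw",90-np.degrees(np.arctan(f[0])),"width",abs(np.polyval(out[0],.14)-np.polyval(out[1],.14)),"mid at y=.05,.14,.2",np.polyval(f,[.05,.14,.2]).round(4))
mm=m.copy(); mm[:200]=0; mm[285:]=0; edges(mm,c,range(270,330))
W=cv2.imread("pics/w1.png"); H,S,V=cv2.split(cv2.cvtColor(W,cv2.COLOR_BGR2HSV)); 
c=(cam("wrist",{"tcp_rot":[179.99,-.051,173.217],"tool_pos":[.5017,-.0699,.2019]}))
mw=(H>95)&(H<125)&(S>120)&(V>70); mw[:60]=0; mw[240:]=0; edges(mw,c,range(485,600))
# well edges: brightness along tray midline in top0
c=cam("top")
yy=np.arange(.03,.26,.002); 
for z in(.006,):
    pass
b=blob(mm); r=cv2.minAreaRect(b); P=onplane(c,cv2.boxPoints(r),.046); print(P.round(4).tolist())
for yv in yy[::2]:
    x=.481-.117*(yv-.05)+.018; p=proj(c,[(x,yv,.006)])[0]; print(round(yv,3),V[0,0] if 0 else im[int(round(p[1])),int(round(p[0]))].tolist(),end=";")
E
```

```text
[ 0.54154312 -0.08128616  0.19803318] [-179.96282952    0.2072233   173.81650105] [ 0.0770548   0.30320374 -1.14795633] [-0.02189164 -0.10346829  0.02881313] 0.011539673276158124 61.09029293060303
cam [0.45207551 0.05081216 1.05352252]
sides [array([-0.12229304,  0.53558068]), array([-0.11804597,  0.44216375])] mid x=-0.1202*y+0.4889 yaw 96.85234719630458 width 0.09282234336548822 mid at y=.05,.14,.2 [0.4829 0.472  0.4648]
sides [array([-0.12230287,  0.44301012]), array([-0.11862737,  0.53461712])] mid x=-0.1205*y+0.4888 yaw 96.86904296093438 width 0.0921215652808835 mid at y=.05,.14,.2 [0.4828 0.4719 0.4647]
[[0.5053, 0.2528, 0.046], [0.5296, 0.0476, 0.046], [0.4379, 0.0367, 0.046], [0.4134, 0.2411, 0.046]]
0.03 [24, 24, 21];0.034 [21, 20, 18];0.038 [11, 11, 15];0.042 [41, 28, 22];0.046 [176, 108, 56];0.05 [228, 153, 83];0.054 [229, 154, 84];0.058 [229, 152, 81];0.062 [229, 152, 84];0.066 [229, 152, 82];0.07 [229, 153, 83];0.074 [228, 151, 80];0.078 [228, 152, 80];0.082 [229, 152, 81];0.086 [228, 152, 81];0.09 [227, 150, 79];0.094 [228, 151, 79];0.098 [228, 151, 79];0.102 [228, 151, 80];0.106 [228, 151, 79];0.11 [227, 150, 78];0.114 [226, 149, 77];0.118 [227, 149, 76];0.122 [226, 148, 75];0.126 [226, 147, 72];0.13 [226, 147, 75];0.134 [226, 149, 77];0.138 [225, 148, 75];0.142 [225, 147, 75];0.146 [225, 146, 73];0.15 [225, 146, 74];0.154 [225, 145, 71];0.158 [225, 146, 72];0.162 [223, 144, 70];0.166 [224, 146, 71];0.17 [228, 152, 81];0.174 [237, 165, 99];0.178 [232, 163, 103];0.182 [211, 179, 160];0.186 [219, 176, 149];0.19 [227, 173, 133];0.194 [236, 167, 105];0.198 [229, 165, 110];0.202 [218, 162, 121];0.206 [220, 173, 140];0.21 [233, 171, 123];0.214 [223, 153, 88];0.218 [156, 85, 33];0.222 [153, 83, 29];0.226 [154, 84, 33];0.23 [155, 84, 31];0.234 [155, 87, 34];0.238 [155, 85, 33];0.242 [157, 86, 33];0.246 [190, 118, 62];0.25 [202, 126, 61];0.254 [185, 109, 54];0.258 [61, 67, 72];
```

Emit:
servo_tool([
  {"delta_pos": [0.075, 0.09, 0], "rot": [0, 0, 0]},
  {"delta_pos": [0.075, 0.09, 0], "rot": [0, 0, 0]},
  {"delta_pos": [0, 0, 0], "rot": [0, 0, 1]},
  {"delta_pos": [0, 0, 0], "rot": [0, 0, 1]},
  {"delta_pos": [0, 0, 0], "rot": [0, 0, 1]},
])

```text
time_s: 6.2
tool_pos: [0.4881, -0.0025, 0.1946]
tcp_rot: [-180.0, -0.0, 149.5]
ft_force: [0.4, 0.2, -0.8]
gripper_width: 0.0117
grasp_force: 61.1
```

Emit:
servo_tool([
  {"delta_pos": [0, 0, 0], "rot": [0, 0, 1]},
  {"delta_pos": [0, 0, 0], "rot": [0, 0, 1]},
  {"delta_pos": [0, 0, 0], "rot": [0, 0, 1]},
  {"delta_pos": [0, 0, 0], "rot": [0, 0, 1]},
  {"delta_pos": [0, 0, 0], "rot": [0, 0, 1]},
])

```text
time_s: 6.7
tool_pos: [0.4882, -0.0029, 0.1943]
tcp_rot: [-180.0, -0.0, 109.5]
ft_force: [-0.5, -1.3, -1.2]
gripper_width: 0.0117
grasp_force: 61.1
```

Emit:
servo_tool([
  {"delta_pos": [0, 0, 0], "rot": [0, 0, 1]},
  {"delta_pos": [0, 0, 0], "rot": [0, 0, 0.6]},
  {"delta_pos": [0, 0, 0], "rot": [0, 0, 0]},
])

```text
time_s: 7.0
tool_pos: [0.4883, -0.003, 0.1943]
tcp_rot: [-180.0, -0.0, 97.0]
ft_force: [-0.3, 0.3, -1.4]
gripper_width: 0.0121
grasp_force: 61.1
```

```bash
cat >> h.py <<'E'
U=np.array([-.1195,.9928,0]); O=np.array([.4713,.1462,0]); YAW=96.86
L=np.array([.125,.0005,.0558])   # lip in tool frame
def tcp_for_lip(t,z,pitch,lat=0,yaw=YAW):
    B=R.from_euler("z",yaw,degrees=True)*R.from_euler("y",pitch,degrees=True)*R.from_euler("x",180,degrees=True)
    return O+U*t+np.array([0,0,z])+np.array([U[1],-U[0],0])*lat-B.apply(L)
def lip_now(s):
    A=R.from_euler("xyz",s["tcp_rot"],degrees=True); p=A.apply(L)+s["tool_pos"]; d=p-O; x=A.apply([1,0,0])
    return "lip t %.1f lat %.1f z %.1f mm, pitch %.2f yaw %.2f"%(d@U*1e3,(d@[U[1],-U[0],0])*1e3,p[2]*1e3,-np.degrees(np.arcsin(x[2])),np.degrees(np.arctan2(x[1],x[0])))
E
python3 - <<'E'
from h import *
s=manip.sense(); print(s["time_s"],s["tool_pos"],s["tcp_rot"],s["joint_positions"].round(1)); print(lip_now(s)); go(tcp_for_lip(-.03,.055,10),YAW,10)
im=manip.get_image("top"); sc=manip.get_image("scene")
cv2.imwrite("pics/t2.png",np.hstack([cv2.resize(im[150:300,200:400],None,fx=2,fy=2,interpolation=2),cv2.resize(sc[180:330,210:410],None,fx=2,fy=2,interpolation=2)]))
cv2.imwrite("pics/top2.png",im);cv2.imwrite("pics/scene2.png",sc)
E
```

```text
7.0 [ 0.48827339 -0.00296979  0.19433478] [-1.79962519e+02 -2.89319440e-03  9.69787373e+01] [ -9.6  -4.4 110.   -0.   74.4 -16.6]
lip t -25.1 lat -0.8 z 138.5 mm, pitch -0.00 yaw 96.98
shift mm [ 6.7  0.5 62.7] units [0.017 0.001 0.157] | turn deg [ -0.03 -10.     0.12] units [-0.   -1.25  0.02]
```

View pics/t2.png

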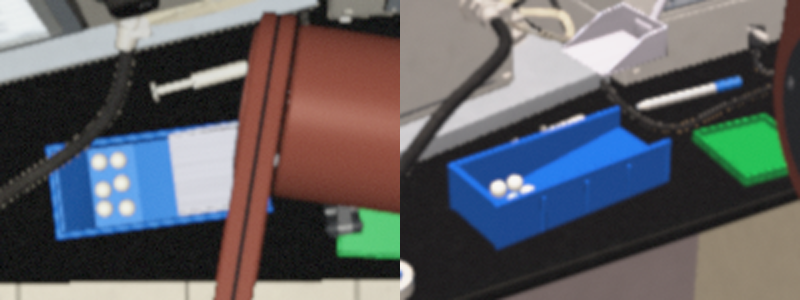

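The scoop is held level; its lip corners are at top pixels (284,218) and (289,257.5), and scene pixels (292,212) and (311,217). I'm checking these by triangulation before lowering.

```bash
python3 - <<'E'
from h import *
ct,cs=cam("top"),cam("scene"); im=cv2.imread("pics/top2.png"); _,S,V=cv2.split(cv2.cvtColor(im,cv2.COLOR_BGR2HSV))
m=(S<45)&(V>150); m[:,:275]=0; m[:,325:]=0; m[:205]=0; m[270:]=0
b=blob(m)[:,0]; print("bbox",cv2.boundingRect(b))
# upper/lower edges and lip edge by lines
up=[];lo=[];le=[]
for x in range(290,308): r=np.flatnonzero(m[:,x]); up.append((x,r.min()-.5)); lo.append((x,r.max()+.5))
for y in range(224,252): r=np.flatnonzero(m[y]); le.append((r.min()-.5,y))
fu,fl=[np.polyfit(*np.array(e).T,1) for e in(up,lo)]; le=np.array(le); fe=np.polyfit(le[:,1],le[:,0],1)
def inter(f): # y=f0 x+f1, x=e0 y+e1
    y=(f[0]*fe[1]+f[1])/(1-f[0]*fe[0]); return fe[0]*y+fe[1],y
A,B=inter(fu),inter(fl); print(A,B)
P=onplane(ct,[A,B],.1385); print("corners",P.round(4).tolist(),np.linalg.norm(P[0]-P[1])); M=P.mean(0); d=M-O; print("lip mid t",d@U,"lat",d@[U[1],-U[0],0])
print("axis yaw", [90-np.degrees(np.arctan2(*(lambda q:(q[1]-q[0])[[0,1]])(onplane(ct,[(290,np.polyval(f,290)),(307,np.polyval(f,307))],.145)))) for f in(fu,fl)])
for z in(.13,.135,.14,.145,.15): print(z,proj(cs,onplane(ct,[A,B],z)).round(1).tolist())
E
```

```text
bbox (285, 211, 34, 46)
(np.float64(283.8051066355967), np.float64(217.00762775982238)) (np.float64(289.3292126384448), np.float64(256.8990968001526))
corners [[0.507, 0.1271, 0.1385], [0.4392, 0.1182, 0.1385]] 0.06837699949545313
lip mid t -0.023633244542923804 lat -0.001047084016012571
axis yaw [np.float64(-79.4343554156221), np.float64(-84.91727008880957)]
0.13 [[289.6, 208.4], [311.7, 221.7]]
0.135 [[289.9, 206.0], [311.9, 219.2]]
0.14 [[290.2, 203.7], [312.1, 216.7]]
0.145 [[290.4, 201.3], [312.3, 214.1]]
0.15 [[290.7, 198.9], [312.5, 211.6]]
```

Emit:
servo_tool([
  {"delta_pos": [0.007, 0.001, 0.08], "rot": [0, 0, 0.02]},
  {"delta_pos": [0.007, 0, 0.077], "rot": [0, 0, 0]},
  {"delta_pos": [0, 0, 0], "rot": [0, -0.625, 0]},
  {"delta_pos": [0, 0, 0], "rot": [0, -0.625, 0]},
  {"delta_pos": [0, 0, 0], "rot": [0, 0, 0]},
])

```text
time_s: 7.6
tool_pos: [0.4877, 0.004, 0.1309]
tcp_rot: [-179.9, 10.0, 97.1]
ft_force: [-0.6, -0.6, -1.4]
gripper_width: 0.0118
grasp_force: 61.1
```

```bash
sed -i 's/L=np.array(\[.125/L=np.array([.1263/' h.py; python3 - <<'E'
from h import *
s=manip.sense(); print(s["time_s"],lip_now(s),s["ft_force"]); go(tcp_for_lip(-.03,.020,10),YAW,10)
E
```

```text
7.6 lip t -28.5 lat -0.9 z 53.9 mm, pitch 10.03 yaw 97.13 [-0.60672435 -0.62599751 -1.36449179]
shift mm [ 4.4  0.3 33.7] units [0.011 0.001 0.084] | turn deg [-0.06  0.03  0.26] units [-0.01  0.    0.03]
```

Emit:
servo_tool([
  {"delta_pos": [0.006, 0.001, 0.042], "rot": [0, 0, 0.03]},
  {"delta_pos": [0.006, 0.001, 0.042], "rot": [0, 0, 0]},
  {"delta_pos": [0, 0, 0], "rot": [0, 0, 0]},
])

```text
time_s: 7.9
tool_pos: [0.4875, 0.0016, 0.0956]
tcp_rot: [-179.8, 9.9, 96.7]
ft_force: [-1.1, -0.3, -2.0]
gripper_width: 0.0119
grasp_force: 61.1
```

Emit:
servo_tool([
  {"delta_pos": [0, 0, 0.005], "rot": [0, 0, 0]},
  {"delta_pos": [0, 0, 0], "rot": [0, 0, 0]},
])

```text
time_s: 8.1
tool_pos: [0.4899, 0.001, 0.0964]
tcp_rot: [179.9, 10.0, 96.6]
ft_force: [-0.2, 0.4, -1.2]
gripper_width: 0.0119
grasp_force: 61.1
```

Emit:
servo_tool([
  {"delta_pos": [0, 0, 0.003], "rot": [0, 0, 0]},
  {"delta_pos": [0, 0, 0], "rot": [0, 0, 0]},
])

```text
time_s: 8.3
tool_pos: [0.4898, 0.001, 0.095]
tcp_rot: [179.9, 10.0, 96.6]
ft_force: [0.2, 0.8, -1.0]
gripper_width: 0.0116
grasp_force: 61.1
```

Emit:
servo_tool([
  {"delta_pos": [0, 0, 0.002], "rot": [0, 0, 0]},
  {"delta_pos": [0, 0, 0], "rot": [0, 0, 0]},
])

```text
time_s: 8.5
tool_pos: [0.4895, 0.0009, 0.0937]
tcp_rot: [180.0, 10.0, 96.6]
ft_force: [0.2, 0.2, -1.1]
gripper_width: 0.0117
grasp_force: 61.1
```

```bash
python3 - <<'E'
from h import *
s=manip.sense(); print(s["time_s"],lip_now(s),s["ft_force"],s["ft_torque"])
E
```

```text
8.5 lip t -31.7 lat 1.7 z 16.8 mm, pitch 10.00 yaw 96.62 [ 0.18085388  0.1508377  -1.06332322] [0.06971522 0.03128569 0.01533424]
```

Emit:
servo_tool([
  {"delta_pos": [0, -0.003, 0.003], "rot": [0, 0, -0.03]},
  {"delta_pos": [0, 0, 0], "rot": [0, 0, 0]},
])

```text
time_s: 8.7
tool_pos: [0.488, 0.0006, 0.0923]
tcp_rot: [-180.0, 10.0, 96.9]
ft_force: [-0.3, 0.4, -2.0]
gripper_width: 0.0115
grasp_force: 61.1
```

Emit:
servo_tool([
  {"delta_pos": [0, 0, 0.002], "rot": [0, 0, 0]},
  {"delta_pos": [0, 0, 0], "rot": [0, 0, 0]},
])

```text
time_s: 8.9
tool_pos: [0.4883, 0.0004, 0.0917]
tcp_rot: [180.0, 10.0, 96.9]
ft_force: [-0.2, 0.7, -1.6]
gripper_width: 0.0116
grasp_force: 61.2
```

Emit:
servo_tool([
  {"delta_pos": [0, 0, 0.001], "rot": [0, 0, 0]},
  {"delta_pos": [0, 0, 0], "rot": [0, 0, 0]},
])

```text
time_s: 9.1
tool_pos: [0.4884, 0.0003, 0.0913]
tcp_rot: [180.0, 10.0, 96.9]
ft_force: [0.5, -0.1, -0.2]
gripper_width: 0.0118
grasp_force: 61.2
```

```bash
python3 - <<'E'
from h import *
s=manip.sense(); print(s["time_s"],lip_now(s),s["ft_force"],s["ft_torque"])
E
```

```text
9.1 lip t -32.2 lat 0.0 z 14.5 mm, pitch 10.00 yaw 96.85 [ 0.52733503 -0.14630673 -0.2434136 ] [0.03433112 0.10996782 0.06057749]
```

Emit:
servo_tool([
  {"delta_pos": [0, 0, -0.0025], "rot": [0, 0, 0]},
  {"delta_pos": [0.04, 0, -0.0005], "rot": [0, 0, 0]},
  {"delta_pos": [0.045, 0, -0.0005], "rot": [0, 0, 0]},
  {"delta_pos": [0.035, 0, -0.0005], "rot": [0, 0, 0]},
  {"delta_pos": [0, 0, 0], "rot": [0, 0, 0]},
])

```text
time_s: 9.6
tool_pos: [0.4821, 0.049, 0.0841]
tcp_rot: [-180.0, 10.0, 97.0]
ft_force: [0.5, 0.5, -1.3]
gripper_width: 0.0118
grasp_force: 61.1
```

Emit:
servo_tool([
  {"delta_pos": [0, 0, 0], "rot": [0, 0, 0]},
])

```text
time_s: 9.7
tool_pos: [0.4826, 0.0477, 0.0845]
tcp_rot: [-180.0, 10.0, 96.9]
ft_force: [-0.3, -0.1, -0.6]
gripper_width: 0.0118
grasp_force: 61.1
```

```bash
python3 - <<'E'
from h import *
s=manip.sense(); print(s["time_s"],lip_now(s),s["ft_force"],s["ft_torque"]); go(tcp_for_lip(.045,.0072,8),YAW,8);go(tcp_for_lip(.066,.007,6),YAW,6)
im=manip.get_image("top"); cv2.imwrite("pics/top3.png",im)
E
```

```text
9.7 lip t 15.6 lat -0.2 z 7.6 mm, pitch 10.01 yaw 96.93 [-0.33844041 -0.11602387 -0.59750964] [0.16107256 0.06253876 0.03249595]
shift mm [27.2  0.1 -0.3] units [ 0.068  0.    -0.001] | turn deg [-0.01  2.01  0.07] units [-0.    0.25  0.01]
shift mm [46.2  0.1  0.8] units [0.115 0.    0.002] | turn deg [-0.01  4.01  0.07] units [-0.    0.5   0.01]
```

Emit:
servo_tool([
  {"delta_pos": [0.0145, 0, 0.0003], "rot": [0, 0.0625, 0]},
  {"delta_pos": [0.0145, 0, 0.0005], "rot": [0, 0.0625, 0]},
  {"delta_pos": [0.0145, 0, 0.0006], "rot": [0, 0.0625, 0]},
  {"delta_pos": [0.0145, 0, 0.0007], "rot": [0, 0.0625, 0]},
  {"delta_pos": [0, 0, 0], "rot": [0, 0, 0]},
])

```text
time_s: 10.25
tool_pos: [0.4796, 0.0706, 0.0797]
tcp_rot: [-180.0, 8.0, 96.9]
ft_force: [0.3, -0.2, -2.0]
gripper_width: 0.012
grasp_force: 61.1
```

```bash
python3 - <<'E'
from h import *
s=manip.sense(); print(s["time_s"],lip_now(s),s["ft_force"],s["ft_torque"]); go(tcp_for_lip(.066,.0068,6),YAW,6)
E
```

```text
10.25 lip t 41.3 lat -0.3 z 7.0 mm, pitch 7.97 yaw 96.87 [ 0.32386266 -0.2049478  -1.98971841] [-0.04841897 -0.00183986 -0.01368496]
shift mm [22.6  0.2  1.1] units [0.057 0.001 0.003] | turn deg [-0.02  1.97  0.01] units [-0.    0.25  0.  ]
```

Emit:
servo_tool([
  {"delta_pos": [0.011, 0, 0.0006], "rot": [0, 0.05, 0]},
  {"delta_pos": [0.011, 0, 0.0006], "rot": [0, 0.05, 0]},
  {"delta_pos": [0.011, 0, 0.0008], "rot": [0, 0.05, 0]},
  {"delta_pos": [0.011, 0, 0.0009], "rot": [0, 0.05, 0]},
  {"delta_pos": [0.008, 0, 0.0006], "rot": [0, 0.05, 0]},
])

```text
time_s: 10.75
tool_pos: [0.4774, 0.0909, 0.0759]
tcp_rot: [-180.0, 6.0, 96.9]
ft_force: [0.1, -0.3, -1.7]
gripper_width: 0.0118
grasp_force: 61.1
```

Emit:
servo_tool([
  {"delta_pos": [0, 0, 0], "rot": [0, 0, 0]},
  {"delta_pos": [0, 0, 0], "rot": [0, 0, 0]},
])

```text
time_s: 10.95
tool_pos: [0.4773, 0.0906, 0.0758]
tcp_rot: [-180.0, 6.0, 96.9]
ft_force: [0.2, 0.1, -1.8]
gripper_width: 0.0117
grasp_force: 61.0
```

```bash
python3 - <<'E'
from h import *
s=manip.sense(); print(s["time_s"],lip_now(s),s["ft_force"],s["ft_torque"]); go(tcp_for_lip(.067,.0068,6),YAW,6)
im=manip.get_image("top"); cv2.imwrite("pics/t4.png",np.hstack([cv2.resize(im[200:280,210:310],None,fx=4,fy=4,interpolation=2),cv2.resize(manip.get_image("scene")[240:320,220:320],None,fx=4,fy=4,interpolation=2)]))
E
```

```text
10.95 lip t 63.8 lat -0.2 z 7.2 mm, pitch 5.99 yaw 96.86 [ 0.16965891  0.11186465 -1.79950566] [-0.02495197  0.00999802 -0.00562542]
shift mm [3.2 0.1 0. ] units [0.008 0.    0.   ] | turn deg [-0.01 -0.01 -0.  ] units [-0. -0. -0.]
```

View pics/t4.png

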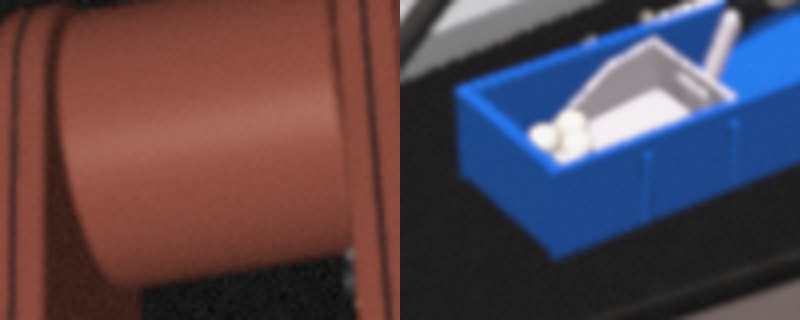

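Scene crop: the balls are bunched at the lip against the end wall around (560,135), with at least one already on the bowl. I'm advancing a bit further, then curling up along the wall.

```bash
cat >> h.py <<'E'
def rows(way,yaw=YAW,s=None):
    """way: list of (t,z,pitch); print row shifts/turns (units) from the present pose"""
    s=s or manip.sense(); A=R.from_euler("xyz",s["tcp_rot"],degrees=True); p=s["tool_pos"]
    for t,z,pi in way:
        q=tcp_for_lip(t,z,pi,yaw=yaw); B=R.from_euler("z",yaw,degrees=True)*R.from_euler("y",pi,degrees=True)*R.from_euler("x",180,degrees=True)
        print((A.inv().apply(q-p)/.4).round(4).tolist(),((A.inv()*B).as_rotvec(degrees=True)/8).round(3).tolist()); A,p=B,q
E
python3 - <<'E'
from h import *
f=lambda k:(.067+.009*k,.0068+.020*k,6-16*k)
rows([(.0665,.0070,6),(.067,.0068,6)]+[f(k) for k in np.linspace(0,1,9)[1:]]+[(.060,.042,-10),(.035,.067,-10),(.0,.102,-10),(-.04,.142,-10)])
E
```

```text
[0.0069, 0.0003, -0.0002] [-0.001, -0.0, -0.001]
[0.0013, -0.0, 0.0004] [0.0, 0.0, 0.0]
[-0.0025, -0.0, 0.0046] [0.0, 0.25, 0.0]
[-0.0023, -0.0, 0.0047] [0.0, 0.25, 0.0]
[-0.0021, -0.0, 0.0048] [-0.0, 0.25, 0.0]
[-0.0019, -0.0, 0.0049] [0.0, 0.25, 0.0]
[-0.0016, -0.0, 0.005] [0.0, 0.25, 0.0]
[-0.0014, -0.0, 0.0051] [0.0, 0.25, 0.0]
[-0.0012, -0.0, 0.0052] [-0.0, 0.25, 0.0]
[-0.001, -0.0, 0.0053] [-0.0, 0.25, 0.0]
[-0.0328, 0.0, -0.0444] [0.0, 0.0, 0.0]
[-0.0507, 0.0, -0.0724] [0.0, 0.0, 0.0]
[-0.071, 0.0, -0.1014] [0.0, 0.0, 0.0]
[-0.0811, 0.0, -0.1158] [0.0, 0.0, 0.0]
```

Emit:
servo_tool([
  {"delta_pos": [0.007, 0, 0], "rot": [0, 0, 0]},
  {"delta_pos": [0.001, 0, 0.0002], "rot": [0, 0, 0]},
  {"delta_pos": [0, 0, 0], "rot": [0, 0, 0]},
])

```text
time_s: 11.35
tool_pos: [0.4772, 0.0936, 0.0756]
tcp_rot: [180.0, 6.0, 96.9]
ft_force: [0.3, -0.9, -1.2]
gripper_width: 0.0119
grasp_force: 61.1
```

Emit:
servo_tool([
  {"delta_pos": [-0.0025, 0, 0.0046], "rot": [0, 0.25, 0]},
  {"delta_pos": [-0.0023, 0, 0.0047], "rot": [0, 0.25, 0]},
  {"delta_pos": [-0.0021, 0, 0.0048], "rot": [0, 0.25, 0]},
  {"delta_pos": [-0.0019, 0, 0.0049], "rot": [0, 0.25, 0]},
])

```text
time_s: 11.75
tool_pos: [0.4775, 0.0898, 0.068]
tcp_rot: [180.0, -2.1, 96.9]
ft_force: [0.4, -0.5, -2.1]
gripper_width: 0.012
grasp_force: 61.0
```

Emit:
servo_tool([
  {"delta_pos": [-0.0016, 0, 0.005], "rot": [0, 0.25, 0]},
  {"delta_pos": [-0.0014, 0, 0.0051], "rot": [0, 0.25, 0]},
  {"delta_pos": [-0.0012, 0, 0.0052], "rot": [0, 0.25, 0]},
  {"delta_pos": [-0.001, 0, 0.0053], "rot": [0, 0.25, 0]},
  {"delta_pos": [0, 0, 0], "rot": [0, 0, 0]},
])

```text
time_s: 12.25
tool_pos: [0.4774, 0.0878, 0.0593]
tcp_rot: [-179.9, -10.0, 96.8]
ft_force: [-0.1, 0.2, -1.7]
gripper_width: 0.0116
grasp_force: 61.0
```

```bash
python3 - <<'E'
from h import *
s=manip.sense(); print(s["time_s"],lip_now(s),s["ft_force"],s["ft_torque"])
sc=manip.get_image("scene"); w=manip.get_image("wrist"); cv2.imwrite("pics/t5.png",np.hstack([cv2.resize(sc[235:315,220:320],None,fx=4,fy=4,interpolation=2),cv2.resize(w,(400,320))]))
E
```

```text
12.25 lip t 75.4 lat -0.2 z 26.3 mm, pitch -10.02 yaw 96.77 [-0.12861336  0.21065381 -1.71531709] [-0.30922861 -0.02367332  0.0339825 ]
```

View pics/t5.png

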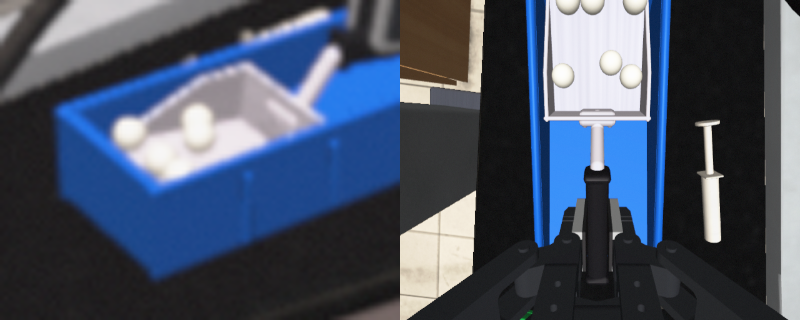

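Wrist view: three balls are well inside the bowl and three are near the lip (top row of the picture), perhaps still rolling. I'm waiting briefly and recounting by circle detection.

Emit:
servo_tool([
  {"delta_pos": [0, 0, 0], "rot": [0, 0, 0]},
  {"delta_pos": [0, 0, 0], "rot": [0, 0, 0]},
])

```text
time_s: 12.55
tool_pos: [0.4778, 0.0887, 0.06]
tcp_rot: [180.0, -10.0, 96.9]
ft_force: [-0.3, 0.3, -0.9]
gripper_width: 0.0119
grasp_force: 61.0
```

```bash
cat >> h.py <<'E'
def balls(w):
    g=cv2.medianBlur(cv2.cvtColor(w,cv2.COLOR_BGR2GRAY),3)
    h=cv2.HoughCircles(g,cv2.HOUGH_GRADIENT,1,20,param1=90,param2=14,minRadius=13,maxRadius=26)
    return [] if h is None else [k for k in h[0].round().astype(int).tolist() if 210<k[0]<440 and k[1]<200]
E
python3 - <<'E'
from h import *
s=manip.sense(); w=manip.get_image("wrist"); cv2.imwrite("pics/w6.png",w); cv2.imwrite("pics/s6.png",manip.get_image("scene"))
print(s["time_s"],s["ft_force"],s["ft_torque"]); print(balls(w))
# colour split of ball vs scoop
for p in((270,20),(355,180),(300,130)): pass
hsv=cv2.cvtColor(w,cv2.COLOR_BGR2HSV); m=((hsv[...,1]>18)&(hsv[...,1]<70)&(hsv[...,0]>15)&(hsv[...,0]<40)&(hsv[...,2]>120)).astype(np.uint8); m[:,:210]=0;m[:,440:]=0;m[200:]=0
n,l,st,ce=cv2.connectedComponentsWithStats(m); print([(st[k][:5].tolist()) for k in range(1,n) if st[k][4]>60])
E
```

```text
12.55 [-0.32211528  0.34884395 -0.85026581] [-0.31211473 -0.04064185  0.049706  ]
[[270, 68, 19], [326, 150, 16], [308, 64, 19], [372, 64, 17], [368, 150, 17], [262, 154, 18]]
[[352, 47, 37, 37, 342], [253, 50, 74, 36, 653], [245, 133, 34, 36, 249], [351, 133, 35, 36, 255], [310, 134, 34, 31, 186]]
```

All six balls are in the bowl and rolling back to the rear wall. I'm lifting and backing out, keeping the lip up.

Emit:
servo_tool([
  {"delta_pos": [0, 0, 0], "rot": [0, 0, 0]},
  {"delta_pos": [0, 0, 0], "rot": [0, 0, 0]},
  {"delta_pos": [-0.015, 0, -0.022], "rot": [0, 0, 0]},
  {"delta_pos": [-0.035, 0, -0.045], "rot": [0, 0, 0]},
  {"delta_pos": [-0.045, 0, -0.065], "rot": [0, 0, 0]},
])

```text
time_s: 13.15
tool_pos: [0.4821, 0.042, 0.105]
tcp_rot: [-179.9, -10.0, 96.9]
ft_force: [-0.3, 0.5, -3.3]
gripper_width: 0.012
grasp_force: 61.0
```

Emit:
servo_tool([
  {"delta_pos": [-0.045, 0, -0.065], "rot": [0, 0, 0]},
  {"delta_pos": [-0.045, 0, -0.065], "rot": [0, 0, 0]},
  {"delta_pos": [-0.03, 0, -0.05], "rot": [0, 0, 0]},
  {"delta_pos": [-0.015, 0, -0.02], "rot": [0, 0, 0]},
  {"delta_pos": [0, 0, 0], "rot": [0, 0, 0]},
])

```text
time_s: 13.65
tool_pos: [0.4922, -0.0257, 0.1759]
tcp_rot: [179.9, -9.9, 96.8]
ft_force: [-0.5, 0.6, -2.7]
gripper_width: 0.0118
grasp_force: 61.0
```

```bash
python3 - <<'E'
from h import *
s=manip.sense(); w=manip.get_image("wrist"); print(s["time_s"],s["tool_pos"],s["tcp_rot"],s["joint_positions"].round(1),lip_now(s),s["ft_force"],balls(w))
J=np.array([.447,-.2125,0]); B=np.degrees(np.arctan2(-J[1],-J[0])); print("yaw to base",B)
E
```

```text
13.65 [ 0.49217309 -0.02565844  0.17588853] [179.85636232  -9.92793964  96.78328413] [-18.3  -0.6 109.    9.3  75.9 -27.7] lip t -39.1 lat 1.0 z 142.7 mm, pitch -9.93 yaw 96.78 [-0.45517375  0.63426378 -2.65507885] [[362, 112, 17], [332, 154, 19], [274, 116, 17], [262, 152, 17], [368, 150, 17], [310, 122, 18]]
yaw to base 154.5739827947607
```

Six balls aboard. I'm carrying them smoothly towards the jar.

Emit:
servo_tool([
  {"delta_pos": [-0.022, 0.002, -0.004], "rot": [0, 0.1, 0]},
  {"delta_pos": [-0.044, 0.004, -0.008], "rot": [0, 0.1, 0]},
  {"delta_pos": [-0.066, 0.0055, -0.0115], "rot": [0, 0.05, 0]},
  {"delta_pos": [-0.081, 0.007, -0.0155], "rot": [0, 0, 0]},
  {"delta_pos": [-0.081, 0.007, -0.017], "rot": [0, 0, 0]},
])

```text
time_s: 14.2
tool_pos: [0.5151, -0.1424, 0.1713]
tcp_rot: [-179.9, -12.1, 96.9]
ft_force: [0.4, 0.6, -2.3]
gripper_width: 0.0117
grasp_force: 61.0
```

Emit:
servo_tool([
  {"delta_pos": [-0.081, 0.007, -0.017], "rot": [0, 0, 0]},
  {"delta_pos": [-0.081, 0.007, -0.017], "rot": [0, 0, 0]},
  {"delta_pos": [-0.081, 0.007, -0.017], "rot": [0, 0, 0]},
  {"delta_pos": [-0.081, 0.007, -0.017], "rot": [0, 0, 0]},
  {"delta_pos": [-0.059, 0.005, -0.012], "rot": [0, 0, 0]},
])

```text
time_s: 14.7
tool_pos: [0.5471, -0.2973, 0.1704]
tcp_rot: [-179.9, -12.1, 96.8]
ft_force: [0.2, 0.3, -1.8]
gripper_width: 0.0121
grasp_force: 61.0
```

Emit:
servo_tool([
  {"delta_pos": [-0.037, 0.003, -0.008], "rot": [0, 0, 0]},
  {"delta_pos": [-0.018, 0.002, -0.004], "rot": [0, 0, 0]},
  {"delta_pos": [0, 0, 0], "rot": [0, 0, 0]},
])

```text
time_s: 15.0
tool_pos: [0.5518, -0.3182, 0.171]
tcp_rot: [-179.9, -12.1, 96.8]
ft_force: [-0.4, 0.3, -2.2]
gripper_width: 0.0118
grasp_force: 61.0
```

```bash
cat >> h.py <<'E'
J=np.array([.446,-.2125,0])
def jar(way,yaw,s=None):
    """way: (back offset of lip from jar centre, z, pitch)"""
    global O,U; o,u=O,U; a=np.radians(yaw); U=np.array([np.cos(a),np.sin(a),0]); O=J; rows([(-b,z,p) for b,z,p in way],yaw,s); O,U=o,u
def at_yaw(s,yaw,pitch):  # state with orientation replaced
    e=(R.from_euler("z",yaw,degrees=True)*R.from_euler("y",pitch,degrees=True)*R.from_euler("x",180,degrees=True)).as_euler("xyz",degrees=True)
    return dict(s,tcp_rot=e)
E
python3 - <<'E'
from h import *
s=manip.sense(); w=manip.get_image("wrist"); print(s["time_s"],s["tool_pos"],s["tcp_rot"],s["joint_positions"].round(1),s["ft_force"],balls(w))
A=R.from_euler("xyz",s["tcp_rot"],degrees=True); B=R.from_euler("z",135,degrees=True)*R.from_euler("y",-12,degrees=True)*R.from_euler("x",180,degrees=True)
print("turn units",((A.inv()*B).as_rotvec(degrees=True)/8).round(3))
print("lip->");jar([(.015,.10,-12)],135,at_yaw(s,135,-12))
E
```

```text
15.0 [ 0.55176865 -0.31815586  0.1710218 ] [-179.93053229  -12.1026608    96.81542995] [-41.2  23.2  82.2   8.1  83.7 -49.6] [-0.40216416  0.25163979 -2.22418425] [[328, 150, 17], [270, 114, 16], [302, 124, 17], [260, 148, 17], [354, 116, 17], [364, 150, 16], [278, 192, 14]]
turn units [ 0.988 -0.015 -4.668]
lip->
[-0.0238, -0.0014, 0.1041] [0.0, 0.0, 0.0]
```

Emit:
servo_tool([
  {"delta_pos": [0, 0, 0], "rot": [0.1, 0, -0.468]},
  {"delta_pos": [0, 0, 0], "rot": [0.18, -0.003, -0.85]},
  {"delta_pos": [0, 0, 0], "rot": [0.18, -0.003, -0.85]},
  {"delta_pos": [0, 0, 0], "rot": [0.18, -0.003, -0.85]},
  {"delta_pos": [0, 0, 0], "rot": [0.18, -0.003, -0.85]},
])

```text
time_s: 15.55
tool_pos: [0.5522, -0.3165, 0.1723]
tcp_rot: [180.0, -12.0, 128.9]
ft_force: [1.7, 0.6, -2.9]
gripper_width: 0.0118
grasp_force: 60.9
```

Emit:
servo_tool([
  {"delta_pos": [0, 0, 0], "rot": [0.168, -0.003, -0.8]},
  {"delta_pos": [-0.004, 0, 0.02], "rot": [0, 0, 0]},
  {"delta_pos": [-0.01, 0, 0.042], "rot": [0, 0, 0]},
  {"delta_pos": [-0.01, 0, 0.042], "rot": [0, 0, 0]},
  {"delta_pos": [0, 0, 0], "rot": [0, 0, 0]},
])

```text
time_s: 16.05
tool_pos: [0.5502, -0.3168, 0.1248]
tcp_rot: [-179.9, -12.3, 134.9]
ft_force: [0.4, -0.2, -2.9]
gripper_width: 0.0117
grasp_force: 61.0
```

```bash
python3 - <<'E'
from h import *
s=manip.sense(); w=manip.get_image("wrist"); print(s["time_s"],s["tool_pos"],s["tcp_rot"],s["joint_positions"].round(1),s["ft_force"],balls(w))
jar([(.015,.1,-12+4*k) for k in range(1,5)]+[(.015,.1-.005*k,4+4*k) for k in range(1,7)]+[(.015,.07,28+4*k) for k in range(1,4)],135)
# jar rim check from wrist view
H,S,V=cv2.split(cv2.cvtColor(w,cv2.COLOR_BGR2HSV)); cv2.imwrite("pics/w9.png",w)
t=manip.get_image("top"); cv2.imwrite("pics/top9.png",t); sc=manip.get_image("scene")
cv2.imwrite("pics/v9.png",np.hstack([cv2.resize(w,(400,300)),cv2.resize(sc[150:300,330:530],(400,300))]))
E
```

```text
16.05 [ 0.55024889 -0.31682018  0.12481999] [-179.94154734  -12.32155447  134.92362145] [-37.8  28.6  80.2   1.5  83.5 -83.1] [ 0.41916901 -0.18629441 -2.86677827] [[346, 120, 17], [328, 148, 17], [362, 152, 17], [294, 138, 15], [260, 150, 16], [260, 116, 19], [404, 146, 18], [332, 178, 13]]
[0.0072, -0.0013, -0.0269] [-0.004, -0.526, -0.008]
[0.0105, -0.0, -0.0217] [-0.0, -0.5, -0.0]
[0.0105, 0.0, -0.0217] [0.0, -0.5, -0.0]
[0.0105, 0.0, -0.0217] [0.0, -0.5, -0.0]
[0.0114, -0.0, -0.0092] [-0.0, -0.5, -0.0]
[0.0122, 0.0, -0.0093] [0.0, -0.5, -0.0]
[0.0131, -0.0, -0.0095] [-0.0, -0.5, -0.0]
[0.0139, 0.0, -0.0097] [0.0, -0.5, 0.0]
[0.0148, -0.0, -0.0099] [-0.0, -0.5, -0.0]
[0.0156, -0.0, -0.0103] [-0.0, -0.5, -0.0]
[0.0105, 0.0, -0.0217] [0.0, -0.5, -0.0]
[0.0105, 0.0, -0.0217] [0.0, -0.5, -0.0]
[0.0105, 0.0, -0.0217] [-0.0, -0.5, 0.0]
```

View pics/v9.png

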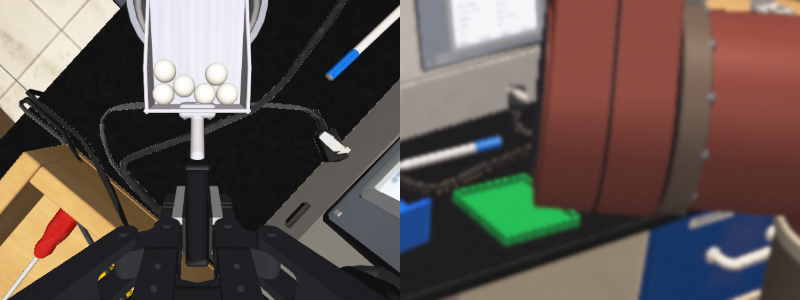

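All six balls are at the back of the bowl, and the jar's rim shows evenly on both sides (columns 127–270, scoop centre 198). Pouring gradually.

Emit:
servo_tool([
  {"delta_pos": [0.007, -0.001, -0.027], "rot": [0, -0.52, 0]},
  {"delta_pos": [0.0105, 0, -0.0217], "rot": [0, -0.5, 0]},
  {"delta_pos": [0.0105, 0, -0.0217], "rot": [0, -0.5, 0]},
  {"delta_pos": [0.0105, 0, -0.0217], "rot": [0, -0.5, 0]},
  {"delta_pos": [0.0114, 0, -0.0092], "rot": [0, -0.5, 0]},
])

```text
time_s: 16.7
tool_pos: [0.5418, -0.3082, 0.1738]
tcp_rot: [180.0, 8.6, 135.0]
ft_force: [0.2, 1.1, -1.7]
gripper_width: 0.0119
grasp_force: 61.0
```

Emit:
servo_tool([
  {"delta_pos": [0.0122, 0, -0.0093], "rot": [0, -0.5, 0]},
  {"delta_pos": [0.0131, 0, -0.0095], "rot": [0, -0.5, 0]},
  {"delta_pos": [0.0139, 0, -0.0097], "rot": [0, -0.5, 0]},
  {"delta_pos": [0.0148, 0, -0.0099], "rot": [0, -0.5, 0]},
  {"delta_pos": [0.0156, 0, -0.0103], "rot": [0, -0.5, 0]},
])

```text
time_s: 17.2
tool_pos: [0.5185, -0.285, 0.1836]
tcp_rot: [179.9, 28.6, 134.9]
ft_force: [-0.4, 0.1, -1.0]
gripper_width: 0.0118
grasp_force: 61.1
```

Emit:
servo_tool([
  {"delta_pos": [0.0105, 0, -0.0217], "rot": [0, -0.5, 0]},
  {"delta_pos": [0.0105, 0, -0.0217], "rot": [0, -0.5, 0]},
  {"delta_pos": [0, 0, 0], "rot": [0, 0, 0]},
  {"delta_pos": [0, 0, 0], "rot": [0, 0, 0]},
  {"delta_pos": [0, 0, 0], "rot": [0, 0, 0]},
])

```text
time_s: 17.7
tool_pos: [0.5079, -0.2743, 0.1939]
tcp_rot: [180.0, 36.3, 135.0]
ft_force: [-0.0, -0.7, -1.4]
gripper_width: 0.0119
grasp_force: 61.1
```

```bash
python3 - <<'E'
from h import *
s=manip.sense(); w=manip.get_image("wrist"); print(s["time_s"],s["tool_pos"],s["tcp_rot"],s["joint_positions"].round(1),s["ft_force"],balls(w))
p=R.from_euler("xyz",s["tcp_rot"],degrees=True).apply(L)+s["tool_pos"]; print("lip",p); cv2.imwrite("pics/w10.png",w)
jar([(.015+.006*k,.07+.012*k,36-6*k) for k in range(1,7)],135)
E
```

```text
17.7 [ 0.50788861 -0.27431912  0.19387136] [179.96090157  36.33796495 134.96920488] [-31.8 -14.6 126.2 -14.2  33.6 -67.4] [-0.03916845 -0.66078568 -1.42221152] [[226, 134, 21], [300, 186, 15]]
lip [ 0.45973466 -0.22535201  0.07408405]
[-0.0301, -0.0012, 0.0224] [0.002, 0.79, -0.003]
[-0.0408, 0.0, 0.0153] [0.0, 0.75, 0.0]
[-0.0388, -0.0, 0.0125] [0.0, 0.75, 0.0]
[-0.0364, 0.0, 0.0099] [-0.0, 0.75, 0.0]
[-0.0338, -0.0, 0.0075] [0.0, 0.75, 0.0]
[-0.0309, 0.0, 0.0055] [-0.0, 0.75, -0.0]
```

View pics/w10.png

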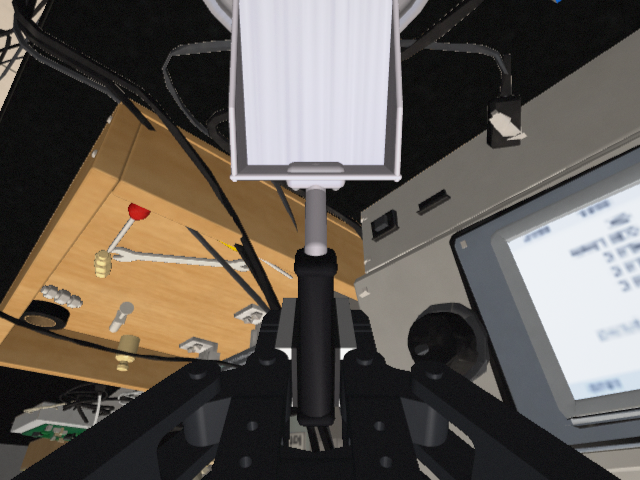

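The bowl is empty in view. Levelling out and lifting.

Emit:
servo_tool([
  {"delta_pos": [-0.03, -0.001, 0.022], "rot": [0, 0.79, 0]},
  {"delta_pos": [-0.0408, 0, 0.0153], "rot": [0, 0.75, 0]},
  {"delta_pos": [-0.0388, 0, 0.0125], "rot": [0, 0.75, 0]},
  {"delta_pos": [-0.0364, 0, 0.01], "rot": [0, 0.75, 0]},
  {"delta_pos": [-0.0338, 0, 0.0075], "rot": [0, 0.75, 0]},
])

```text
time_s: 18.25
tool_pos: [0.5628, -0.3299, 0.1984]
tcp_rot: [179.9, 5.8, 135.0]
ft_force: [-0.7, -0.3, -0.9]
gripper_width: 0.0117
grasp_force: 61.1
```

Emit:
servo_tool([
  {"delta_pos": [-0.031, 0, 0.0055], "rot": [0, 0.75, 0]},
  {"delta_pos": [0, 0, -0.06], "rot": [0, 0, 0]},
  {"delta_pos": [0, 0, -0.08], "rot": [0, 0, 0]},
  {"delta_pos": [0, 0, 0], "rot": [0, 0, 0]},
  {"delta_pos": [0, 0, 0], "rot": [0, 0, 0]},
])

```text
time_s: 18.75
tool_pos: [0.5712, -0.3383, 0.2533]
tcp_rot: [180.0, 0.1, 135.0]
ft_force: [0.2, 0.5, -1.1]
gripper_width: 0.012
grasp_force: 61.1
```

```bash
python3 - <<'E'
from h import *
s=manip.sense(); w=manip.get_image("wrist"); print(s["time_s"],s["tool_pos"],s["tcp_rot"],s["joint_positions"].round(1),s["ft_force"],s["ft_torque"]); cv2.imwrite("pics/w11.png",w)
t=manip.get_image("top"); cv2.imwrite("pics/top11.png",t); c=cam("top")
hsv=cv2.cvtColor(t,cv2.COLOR_BGR2HSV); m=((hsv[...,1]<70)&(hsv[...,2]>150)); a=m.copy(); a[:,:225]=0;a[:,335:]=0;a[:212]=0;a[268:]=0; print("white px in tray",a.sum())
print("bench whites:")
n,l,st,ce=cv2.connectedComponentsWithStats(m.astype(np.uint8)); print([(st[k].tolist()) for k in range(1,n) if 200<ce[k][1]<290 and 120<ce[k][0]<560])
go((.5411,-.0812,.19),173.75)
E
```

```text
18.75 [ 0.57117818 -0.33832337  0.25333339] [1.79970229e+02 7.98580562e-02 1.35006627e+02] [-37.4  17.3  80.    0.   82.6 -82.5] [ 0.21454171  0.48855764 -1.13703962] [-0.05912664 -0.06713412  0.01300852]
white px in tray 0
bench whites:
[[504, 177, 75, 67, 2403], [162, 215, 14, 16, 158], [142, 219, 4, 6, 15], [445, 221, 61, 61, 2361], [144, 241, 4, 7, 26], [131, 253, 4, 7, 19], [164, 259, 14, 11, 67], [166, 264, 23, 20, 178]]
shift mm [201.2 160.6  61.8] units [0.503 0.402 0.154] | turn deg [  0.04  -0.14 -38.73] units [ 0.01 -0.02 -4.84]
```

```bash
python3 - <<'E'
from h import *
t=cv2.imread("pics/top11.png"); q=t[210:295,435:515]; g=cv2.resize(cv2.cvtColor(q,cv2.COLOR_BGR2GRAY),None,fx=4,fy=4,interpolation=2)
h=cv2.HoughCircles(g,cv2.HOUGH_GRADIENT,1,24,param1=80,param2=10,minRadius=13,maxRadius=20)
if h is not None: print([(k.round().astype(int).tolist(),int(g[int(k[1]),int(k[0])])) for k in h[0]])
b=(q.min(2)>205).astype(np.uint8); n,l,st,ce=cv2.connectedComponentsWithStats(b); print([st[k].tolist() for k in range(1,n)])
E
```

```text
[([184, 224, 18], 239), ([124, 238, 19], 236), ([200, 302, 17], 21), ([294, 106, 16], 60), ([292, 16, 15], 215), ([216, 332, 18], 215), ([62, 198, 13], 208)]
[[71, 0, 9, 13, 75], [14, 32, 4, 5, 13], [30, 41, 6, 6, 28], [15, 47, 4, 5, 12], [44, 53, 6, 6, 26], [19, 54, 5, 5, 20], [28, 58, 6, 6, 28]]
```

The tray is empty and six ball-sized bright spots lie inside the jar. Returning the scoop.

Emit:
servo_tool([
  {"delta_pos": [0.072, 0.0575, 0.022], "rot": [0, 0, 0]},
  {"delta_pos": [0.072, 0.0575, 0.022], "rot": [0, 0, 0]},
  {"delta_pos": [0.072, 0.0575, 0.022], "rot": [0, 0, 0]},
  {"delta_pos": [0.072, 0.0575, 0.022], "rot": [0, 0, 0]},
  {"delta_pos": [0.072, 0.0575, 0.022], "rot": [0, 0, 0]},
])

```text
time_s: 19.35
tool_pos: [0.5484, -0.1523, 0.207]
tcp_rot: [-180.0, -0.2, 135.0]
ft_force: [-0.3, 0.4, -0.5]
gripper_width: 0.0119
grasp_force: 61.1
```

Emit:
servo_tool([
  {"delta_pos": [0.072, 0.0575, 0.022], "rot": [0, 0, 0]},
  {"delta_pos": [0.071, 0.057, 0.022], "rot": [0, 0, 0]},
  {"delta_pos": [0, 0, 0], "rot": [0, 0, -0.97]},
  {"delta_pos": [0, 0, 0], "rot": [0, 0, -0.97]},
  {"delta_pos": [0, 0, 0], "rot": [0, 0, -0.97]},
])

```text
time_s: 19.85
tool_pos: [0.5406, -0.0803, 0.1899]
tcp_rot: [180.0, -0.2, 158.7]
ft_force: [-0.2, 0.8, -0.8]
gripper_width: 0.0118
grasp_force: 61.1
```

Emit:
servo_tool([
  {"delta_pos": [0, 0, 0], "rot": [0, 0, -0.97]},
  {"delta_pos": [0, 0, 0], "rot": [0, 0, -0.96]},
  {"delta_pos": [0, 0, 0], "rot": [0, 0, 0]},
  {"delta_pos": [0, 0, 0], "rot": [0, 0, 0]},
])

```text
time_s: 20.25
tool_pos: [0.5409, -0.081, 0.1903]
tcp_rot: [180.0, -0.1, 173.5]
ft_force: [-0.1, -0.5, -1.6]
gripper_width: 0.0117
grasp_force: 61.1
```

```bash
python3 - <<'E'
from h import *
s=manip.sense(); print(s["time_s"],s["tool_pos"],s["tcp_rot"]); go((.5411,-.0812,.075),173.75)
w=manip.get_image("wrist"); cv2.imwrite("pics/w12.png",w)
# scoop pitch in hand vs w2-like: back wall row in picture
E
```

```text
20.25 [ 0.5409371  -0.08101252  0.19032611] [ 1.79955762e+02 -1.11657460e-01  1.73543200e+02]
shift mm [ -0.4  -0.3 115.3] units [-0.001 -0.001  0.288] | turn deg [ 0.04 -0.11 -0.21] units [ 0.01 -0.01 -0.03]
```

Emit:
servo_tool([
  {"delta_pos": [0.01, 0, 0.08], "rot": [0.01, -0.01, -0.03]},
  {"delta_pos": [0, 0, 0.08], "rot": [0, 0, 0]},
  {"delta_pos": [0, 0, 0.08], "rot": [0, 0, 0]},
  {"delta_pos": [0, 0, 0.045], "rot": [0, 0, 0]},
  {"delta_pos": [0, 0, 0], "rot": [0, 0, 0]},
])

```text
time_s: 20.8
tool_pos: [0.5347, -0.0801, 0.0737]
tcp_rot: [180.0, -0.3, 173.9]
ft_force: [0.3, 0.5, -1.9]
gripper_width: 0.0116
grasp_force: 61.0
```

Emit:
servo_tool([
  {"delta_pos": [0, 0, 0.02], "rot": [0, 0, 0]},
  {"delta_pos": [0, 0, 0.01], "rot": [0, 0, 0]},
  {"delta_pos": [0, 0, 0], "rot": [0, 0, 0]},
  {"delta_pos": [0, 0, 0], "rot": [0, 0, 0]},
])

```text
time_s: 21.2
tool_pos: [0.5382, -0.0811, 0.066]
tcp_rot: [-179.9, 0.1, 174.0]
ft_force: [-0.0, 0.3, -0.5]
gripper_width: 0.0119
grasp_force: 61.1
```

```bash
python3 - <<'E'
from h import *
s=manip.sense(); print(s["time_s"],s["tool_pos"],s["tcp_rot"],s["ft_force"]); go((.537,-.0812,.0588),173.75)
E
```

```text
21.2 [ 0.53821523 -0.08105978  0.06598087] [-1.79929476e+02  1.23672768e-01  1.73970295e+02] [-0.04686572  0.26566335 -0.53419273]
shift mm [ 1.2 -0.3  7.2] units [ 0.003 -0.001  0.018] | turn deg [-0.07  0.12  0.22] units [-0.01  0.02  0.03]
```

Emit:
servo_tool([
  {"delta_pos": [0.002, 0, 0.012], "rot": [0, 0.01, 0.02]},
  {"delta_pos": [0, 0, 0], "rot": [0, 0, 0]},
  {"delta_pos": [0, 0, 0], "rot": [0, 0, 0]},
])

```text
time_s: 21.5
tool_pos: [0.5367, -0.0808, 0.0603]
tcp_rot: [-179.9, -0.0, 173.8]
ft_force: [0.3, 0.2, -1.5]
gripper_width: 0.0119
grasp_force: 61.1
```

Emit:
servo_tool([
  {"delta_pos": [0, 0, 0.003], "rot": [0, 0, 0]},
  {"delta_pos": [0, 0, 0], "rot": [0, 0, 0]},
  {"delta_pos": [0, 0, 0], "rot": [0, 0, 0]},
])

```text
time_s: 21.8
tool_pos: [0.5369, -0.0808, 0.0593]
tcp_rot: [-179.9, -0.0, 173.8]
ft_force: [0.2, -0.1, -0.6]
gripper_width: 0.0118
grasp_force: 61.2
```

Emit:
servo_tool([
  {"delta_pos": [0, 0, 0.002], "rot": [0, 0, 0]},
  {"delta_pos": [0, 0, 0], "rot": [0, 0, 0]},
  {"delta_pos": [0, 0, 0], "rot": [0, 0, 0]},
])

```text
time_s: 22.1
tool_pos: [0.5372, -0.0809, 0.0588]
tcp_rot: [-179.9, 0.0, 173.8]
ft_force: [0.4, -0.3, 2.9]
gripper_width: 0.012
grasp_force: 61.5
```

Seated with about 4 N of contact. Releasing and withdrawing.

Emit:
servo_tool([
  {"delta_pos": [0, 0, 0], "rot": [0, 0, 0]},
  {"delta_pos": [0, 0, 0], "rot": [0, 0, 0]},
  {"delta_pos": [0, 0, 0], "rot": [0, 0, 0]},
  {"delta_pos": [0, 0, 0], "rot": [0, 0, 0]},
  {"delta_pos": [0, 0, 0], "rot": [0, 0, 0]},
], jaw=0)

```text
time_s: 22.6
tool_pos: [0.5367, -0.0808, 0.0583]
tcp_rot: [-179.9, -0.0, 173.8]
ft_force: [0.0, 0.0, 0.1]
gripper_width: 0.0429
grasp_force: 0.0
```

Emit:
servo_tool([
  {"delta_pos": [0, 0, -0.03], "rot": [0, 0, 0]},
  {"delta_pos": [0, 0, -0.08], "rot": [0, 0, 0]},
  {"delta_pos": [0, 0, -0.11], "rot": [0, 0, 0]},
  {"delta_pos": [0.03, 0, -0.11], "rot": [0, 0, 0]},
  {"delta_pos": [0.06, 0, 0], "rot": [0, 0, 0]},
])

```text
time_s: 23.1
tool_pos: [0.506, -0.0783, 0.199]
tcp_rot: [-179.8, 0.8, 173.8]
ft_force: [1.2, -0.3, 1.2]
gripper_width: 0.0425
grasp_force: 0.0
```

Emit:
servo_tool([
  {"delta_pos": [0, 0, 0], "rot": [0, 0, 0]},
  {"delta_pos": [0, 0, 0], "rot": [0, 0, 0]},
])

```text
time_s: 23.3
tool_pos: [0.5011, -0.0768, 0.1908]
tcp_rot: [-179.9, 0.0, 173.8]
ft_force: [0.1, 0.8, -0.6]
gripper_width: 0.0426
grasp_force: 0.0
```

```bash
python3 - <<'E'
from h import *
s=manip.sense(); print(s["time_s"],s["tool_pos"],s["tcp_rot"],s["ft_force"]); c=cam("wrist",s); w=manip.get_image("wrist"); cv2.imwrite("pics/w13.png",w)
H,S,V=cv2.split(cv2.cvtColor(w,cv2.COLOR_BGR2HSV))
g=blob((H>45)&(H<85)&(S>100)); x,y,ww,hh=cv2.boundingRect(g); r=cv2.minAreaRect(g); P=onplane(c,cv2.boxPoints(r),.011); print("rest",(x,y,ww,hh),P.mean(0))
sc=(S<40)&(V>130); k=np.zeros_like(sc); k[y-5:y+hh+60,x:x+ww]=1; b=blob(sc&k); print("scoop",cv2.boundingRect(b)); q=cv2.boxPoints(cv2.minAreaRect(b)); print(onplane(c,q,.004).round(4).tolist())
# jar balls
m=((w.min(2)>215)).astype(np.uint8); m[:,x:]=0; n,l,st,ce=cv2.connectedComponentsWithStats(m); print([st[i].tolist() for i in range(1,n) if st[i][4]>40])
t=manip.get_image("top"); cv2.imwrite("pics/top13.png",t); q=t[210:295,435:515]; n,l,st,ce=cv2.connectedComponentsWithStats((q.min(2)>205).astype(np.uint8)); print("jar top",[st[i].tolist() for i in range(1,n)])
t0=cv2.imread("pics/top0.png"); d=(np.abs(t.astype(int)-t0).max(2)>60).astype(np.uint8); d=cv2.morphologyEx(d,cv2.MORPH_OPEN,np.ones((2,2)));n,l,st,ce=cv2.connectedComponentsWithStats(d); print("changed",[st[i].tolist() for i in range(1,n) if st[i][4]>8])
E
```

```text
23.3 [ 0.50112662 -0.07679092  0.19080134] [-1.79939121e+02  1.71539289e-02  1.73813451e+02] [ 0.0626508  0.7961373 -0.5531883]
rest (246, 63, 128, 143) [ 0.44666042 -0.07351382  0.011     ]
scoop (269, 90, 94, 147)
[[0.4083, -0.1026, 0.004], [0.416, -0.0325, 0.004], [0.5326, -0.0409, 0.004], [0.524, -0.1196, 0.004]]
[[56, 0, 55, 8, 227], [59, 0, 116, 62, 3239], [172, 0, 69, 48, 1663], [39, 14, 29, 50, 646], [12, 37, 22, 29, 220], [117, 101, 18, 15, 186], [80, 116, 18, 18, 248], [121, 144, 18, 18, 240], [227, 353, 12, 10, 69], [171, 354, 14, 19, 169], [152, 451, 34, 29, 563]]
jar top [[14, 32, 4, 5, 14], [30, 41, 6, 6, 28], [15, 47, 4, 5, 14], [19, 54, 5, 5, 20], [28, 58, 6, 6, 28]]
changed [[412, 138, 6, 13, 38], [420, 139, 34, 16, 291], [406, 147, 6, 11, 33], [340, 154, 188, 326, 30271], [512, 168, 28, 81, 1257], [396, 180, 4, 6, 19], [394, 192, 7, 16, 40], [374, 202, 15, 12, 125], [382, 215, 4, 5, 17], [256, 227, 8, 8, 53], [247, 228, 8, 8, 54], [258, 238, 8, 9, 56], [249, 242, 7, 8, 51], [249, 251, 8, 8, 53], [260, 251, 8, 8, 54], [403, 271, 7, 2, 14], [357, 290, 39, 48, 1274], [365, 334, 8, 3, 22], [352, 336, 11, 18, 139], [350, 338, 21, 48, 374], [391, 338, 9, 13, 66], [361, 340, 20, 46, 334], [385, 367, 4, 5, 12], [348, 404, 13, 6, 54], [298, 410, 49, 70, 2041]]
```

Emit:
servo_tool([
  {"delta_pos": [0, -0.08, -0.02], "rot": [0, 0, 0]},
  {"delta_pos": [0, -0.1, -0.02], "rot": [0, 0, 0]},
  {"delta_pos": [0, -0.08, 0], "rot": [0, 0, 0]},
  {"delta_pos": [0, 0, 0], "rot": [0, 0, 0]},
  {"delta_pos": [0, 0, 0], "rot": [0, 0, 0]},
])

```text
time_s: 23.9
tool_pos: [0.4898, -0.1806, 0.2054]
tcp_rot: [180.0, -0.1, 173.7]
ft_force: [0.1, -0.2, 0.1]
gripper_width: 0.0426
grasp_force: 0.0
```

```bash
python3 - <<'E'
from h import *
s=manip.sense(); c=cam("wrist",s); w=manip.get_image("wrist"); cv2.imwrite("pics/w14.png",w)
a=np.linspace(0,2*np.pi,72); poly=proj(c,np.c_[J[0]+.046*np.cos(a),J[1]+.046*np.sin(a),np.full(72,.068)]).astype(np.int32)
k=np.zeros(w.shape[:2],np.uint8); cv2.fillPoly(k,[poly],1); print(s["time_s"],cv2.boundingRect(poly))
n,l,st,ce=cv2.connectedComponentsWithStats(((w.min(2)>215)&(k>0)).astype(np.uint8)); print([st[i].tolist() for i in range(1,n) if st[i][4]>30])
hsv=cv2.cvtColor(w,cv2.COLOR_BGR2HSV)
h=cv2.HoughCircles(cv2.medianBlur(cv2.cvtColor(w,cv2.COLOR_BGR2GRAY),3)*k,cv2.HOUGH_GRADIENT,1,18,param1=90,param2=13,minRadius=10,maxRadius=18); 
print([q for q in h[0].round().astype(int).tolist() if k[min(479,q[1]),min(639,q[0])]] if h is not None else None)
E
```

```text
23.9 (194, 94, 136, 137)
[[263, 99, 16, 18, 230], [288, 108, 17, 17, 220], [225, 116, 17, 17, 226], [302, 124, 16, 17, 221], [262, 143, 16, 17, 215], [307, 162, 16, 17, 204]]
[[294, 116, 10], [234, 124, 11], [312, 132, 10], [270, 108, 10]]
```

Six equal ball-sized blobs inside the jar, the tray is empty, and the scoop is back in its rest.

```bash
python3 -c "
from plant import manip
print(manip.finish_job())"
```

```text
the job is handed in; nothing more can be done
None
```

I moved all six milling balls from the tray to the jar in a single scoop, set the scoop back down in its green rest, and handed the job in at about 24 s; images showed six balls in the jar and an empty tray, and the only contacts I felt were about 1 N on the tray and 4 N on the rest.

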